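# Unload the flow cells and close the scanner drawer

## Task

The imaging session is over: first turn the lamp's dimmer lever down to standby, the one long line on its scale. Then take every flow cell out of the scanner's drawer - slide each one forward from under the hold-down lip before lifting it - and lay them all flat, not stacked, in the carrying tray; leave the other things on the table and on the scanner alone. Last, press the release lever on the drawer's right-hand slide and push the empty drawer fully home.

Things in the scene. Friction and masses are not known exactly. Their poses are not given: they have to be found in the camera images.
- cell1: flow cell (alike; may be absent): aluminium plate 110 (x) x 50 (y) x 8 mm carrying a steel block 44 x 34 mm, centred 18 mm to -x of the plate's centre, top 44 mm above the plate's underside. Grip the block across its 34 mm, above the plate. 0.2 to 0.34 kg. Origin: centre of the plate's underside. Starts in the drawer, x about along the scanner's, its rear (+x) 20 to 30 mm under the lip
- cell2: flow cell (alike; may be absent): aluminium plate 110 (x) x 50 (y) x 8 mm carrying a steel block 44 x 34 mm, centred 18 mm to -x of the plate's centre, top 44 mm above the plate's underside. Grip the block across its 34 mm, above the plate. 0.2 to 0.34 kg. Origin: centre of the plate's underside. Starts in the drawer, x about along the scanner's, its rear (+x) 20 to 30 mm under the lip
- cell3: flow cell (alike; may be absent): aluminium plate 110 (x) x 50 (y) x 8 mm carrying a steel block 44 x 34 mm, centred 18 mm to -x of the plate's centre, top 44 mm above the plate's underside. Grip the block across its 34 mm, above the plate. 0.2 to 0.34 kg. Origin: centre of the plate's underside. Starts in the drawer, x about along the scanner's, its rear (+x) 20 to 30 mm under the lip
- cell4: flow cell (alike; may be absent): aluminium plate 110 (x) x 50 (y) x 8 mm carrying a steel block 44 x 34 mm, centred 18 mm to -x of the plate's centre, top 44 mm above the plate's underside. Grip the block across its 34 mm, above the plate. 0.2 to 0.34 kg. Origin: centre of the plate's underside. Starts in the drawer, x about along the scanner's, its rear (+x) 20 to 30 mm under the lip
- tray: low grey carrying tray, 300 (x) x 170 (y) mm outside, 20 mm tall, 5 mm walls and floor (inside 290 x 160 mm), standing on the table left or right of the drawer; it does not move. Origin: centre of its underside
- scanner: low cream scanner, fixed: housing 420 mm wide, 290 deep, 140 tall. Origin: on the table at the middle of the housing's front face; x points into the housing (about world x), y left, z up. With the drawer out, in this frame: front panel x -200 to -188, y -200 to 200, z 12 to 118 mm; black stage plate x -185 to -2, y -160 to 160, top at z 40 mm, cells lie on it about 74 mm apart in y
- drawer (a joint): drawer travel, m: 0 = fully out and locked, 0.188 = fully home (front panel against the housing). Friction about 2 N once released; while locked it gives only about 2 mm
- drawer_front (a point): middle of the top edge of the drawer's front panel, on its outer face (towards the robot), 118 mm above the table; moves with the drawer, axes as the scanner's
- lip_edge (a point): middle of the front edge of the hold-down lip, on its top; moves with the drawer. The lip is a 310 mm wide aluminium bar across the back of the stage plate that overhangs it by 28 mm; underside 11.5, top 17.5 mm above the plate. A cell can be lifted once all its plate is on the robot's side of this edge; from here to the front panel there are 148 mm
- release (a joint): release lever's angle, rad: 0 = up (sprung), 0.2 = pressed to its stop. Above 0.1 the drawer is free; keep it pressed for the first 25 mm of the push, after which it no longer catches. It springs up when let go. About 4 N at the pad frees it, 6 N takes it to the stop
- release_pad (a point): centre of the top of the release lever's thumb pad: grey, ribbed, 52 (x) x 26 (y) mm, on the drawer's right-hand (-y) slide behind the front panel, 74 mm above the table. It goes straight down by up to 14 mm. 27 mm to +x its end turns up 10 mm: a fingertip there pushes the drawer in. It enters the housing as the drawer closes: let go after 30 to 60 mm and push the front panel
- dimmer (a joint): dimmer lever's angle about its upright axis, rad: 0 = off, 1.571 = full; standby is 0.524; grows anticlockwise seen from above; stays where it is left (friction about 1.4 N at the knob)
- dimmer_knob (a point): centre of the top of the black knob on the dimmer lever's end: upright cylinder 20 mm across, top 157 mm above the table, its upper 40 mm clear of the lever arm; swings at 75 mm radius about dimmer_hinge
- dimmer_hinge (a point): top of the dimmer lever's pivot, on the roof of the lamp unit, a black box 200 x 160 mm, 98 mm tall, with a vent grille, standing left or right of the drawer; it does not move
- standby_mark (a point): the standby line: the one long (60 mm) thick black line of the scale on the lamp's light metal top plate; this point lies on it, right under where the knob's centre is to come
- objective_can: black screw-top objective can, 46 mm across, 58 mm tall, standing on the scanner's roof; bystander, leave alone. Origin: centre of its underside
- filter_cube: black filter cube 45 x 40 x 42 mm on the scanner's roof; bystander, leave alone. Origin: centre of its underside
- driver: screwdriver 190 mm long lying on the table in front of the drawer; bystander, leave alone
- post_holder: steel post holder, foot 56 mm across, 70 mm tall, on the table nearer the robot than the drawer; bystander, leave alone. Origin: centre of its underside
- oil_bottle: amber bottle 44 mm across, 85 mm tall, on the table nearer the robot than the drawer; bystander, leave alone. Origin: centre of its underside
- tissue_box: cardboard lens-tissue box 90 x 60 x 50 mm at the back; bystander, leave alone. Origin: centre of its underside
- mirror_mount: small mirror mount on a post, foot 44 mm across, 123 mm tall, at the back; bystander, leave alone. Origin: centre of its underside
Things that resemble listed ones, but are neither listed nor needed, are in the scene too. Leave any pink or yellow look-alike of the cell4 alone. What is shaped like the cell1 but blue is not meant.

How it is judged:
By the outcome, as a careful person would: the job done as asked, in the order asked, and still so for the second after the job is handed in, with the robot touching nothing.
Of cell1, cell2, cell3, cell4 only 3 to 4 are there at a start; the rules pass over those that are not, and their reading is None.
At some moment in a run one of cell1, cell2, cell3, cell4 may be knocked a few centimetres aside while the robot is not near it.
Once in a run the grip may slacken for a moment while it holds something.
It also fails if it takes over 210 s, if anything falls off the work surface, if the arm or the gripper's body presses on something with over 40 N, if the wrist force passes 120 N, or if a joint passes its speed limit or range.

## Robot

A 6-joint arm with a two-finger parallel gripper is mounted at the origin on the work surface. World frame = base frame: x ahead of the robot, y to its left, z up, the work surface at z = 0. Lengths are in m, angles in rad, forces in N, time in s.
With the tool pointing down it reaches from about 0.275 to 0.75 m from the base axis. Payload 10.2 kg.
Tool frame: the origin (TCP) lies midway between the tips of the shut fingers; the grasp point (between the pads) lies 19 mm behind it; z points along the fingers, y is the line along which they close (so a half turn about z gives the same grasp; the last joint's range is limited). The gripper opens to 88 mm and grips with 3 to 60 N. Pads are 18 mm wide; open, the fingers measure 123 mm over their backs; the gripper's body (75 mm by 187 mm) begins 45 mm behind the grasp point.
Start: joints at [1.102, 0.313, 1.498, -0, 1.331, -0.223], TCP at [0.128, 0.509, 0.202] pointing down, gripper open.
Joint ranges: [-2.94, 2.94], [-0.97, 2.17], [0.19, 2.56], [-1.23, 4.37], [0.02, 3.11], [-2.88, 2.88]. Speed limits (rad/s): [2.39, 2.39, 3.01, 3.14, 3.14, 3.14].

## Interface

Orientations are given as [roll, pitch, yaw] about the fixed x, y, z axes, in that order (R = Rz(yaw) Ry(pitch) Rx(roll)).
In Python, from workcell import bot gives the robot as it stands.
- The arm moves only by the tool step_arm, never from a script. Its argument "commands" is a list of rows, each an object with "delta_pos": the shift along the tool's x, y, z scaled (see below), a list of three; "roll": the turn about the tool's z scaled (see below); "gripper": the gripper's target within -1 to 1 (fully open at 1, half-way at 0, shut at -1). A call has exactly 8 rows; each row is the pose to reach, as a shift and turn from the pose commanded when the call began, along the tool's axes at that moment; what a row does not reach only later rows make up. The controller multiplies each number of a shift by 0.8 m and each number of a turn by 45 degrees. A row lasts 1/10 s, in which the tool goes at most 50 mm and 8.59 degrees, less where a joint would pass 70% of its speed; a pose out of reach is approached as far as the arm can. A call with a number of a shift or a turn outside -1 to 1 is refused whole. A call with a gripper value outside its range is refused whole. The fingers move at their own pace and stop on an object; "force" is the grip in N (left out, the last holds). Time passes only in rows, so rows that repeat a pose let the fingers close, or fill a call up. It gives the time, the measured TCP pose, the force, the opening and the grip force at its end, in the units of the state.
- bot.get_state(): the state, without advancing time (a new reading comes with each control period).
- bot.camera(name): name is "side" or "top" or "wrist"; returns the picture (384x512x3 uint8, red, green, blue); there is no depth.
- bot.camera_params(name): a dict with "vertical_fov" (degrees; the focal length in pixels is half the picture's height over the tangent of half this angle, whatever the lens; pixels are square), "cx", "cy" (the principal point, pixels), "eye" and "attitude" of the camera in the world. Camera axes: x right, y up, looking along -z (the intrinsics and any distortion apply to the point x, -y, -z); pixel columns grow to the right and rows downward; lengths in m; the calibration is good to about 2 mm. A picture is of the moment at which its call begins: read the wrist's pose just before it. camera_params takes no time and is no camera call; for the wrist camera it gives the pose at the moment of the call.
- bot.hand_in(): hands the job in; it is judged then, once.
Trained networks look in the newest picture that a camera, given by its name, has taken for a name from the list of things; names that differ only in an ending like _2 or _b are one class to them, and where a whole thing is asked for, a point or a joint stands for the part that bears it (a point fixed in the world has none). Each returns a list of dicts, best first, with "confidence" (0 to 1); they miss things now and then, are a little off and sometimes report something else, mostly with a low value. They report only what shows in the picture. A call takes as long as a camera call. They do not tell look-alikes from the thing itself.
- bot.spot_in(camera, name): "rect" ([left, top, width, height] in pixels, round what is visible of it).
- bot.place_of(camera, name): "point" ([column, row] in pixels: a listed point, or the origin of a listed thing).
The state is a dict: "time_s": time; "qpos": joint angles; "dq": joint speeds; "tau": joint torques, N m; "position": TCP position; "ee_rot": TCP orientation; "wrist_force": force on the tool from outside, world axes, zero at the start; "torque": the same for the moment, N m; "width": opening from 0.0 (shut) to 1.0 (fully open); "gripper_force": force on a finger pad.
Only numpy, scipy, OpenCV 4.12 (cv2) and the standard library are available. Lean on these libraries where they do the work, as an engineer would, in place of code of your own. Each camera call takes 0.05 s, during which the arm holds its last target. There are 200 camera calls.

## Working session

There is one attempt and no reset: what is moved stays moved. The work goes in short steps, Python scripts to look and compute and a tool call to move; the robot and the scene stay as the last step left them, time stands still between calls to the robot, and variables do not carry over. Pictures are saved under pics/ and viewed, at most 14 in all, crops included, and the job is handed in when it is done.

Besides the shell and the picture viewer there is one more tool, called after "Request:" as name(argument=value, ...), one argument or row to a line, values as JSON. step_arm: Moves the arm, as the interface text tells. Shifts and turns lie within -1 to 1; 1 stands for 0.8 m of shift or 45 degrees of turn. Its arguments: {"type":"object","properties":{"commands":{"type":"array"},"force":{"type":"number"}},"required":["commands"]}

```bash
mkdir -p pics; ls
cat > h.py <<'E'
import numpy as np, cv2
from scipy.spatial.transform import Rotation as R
from workcell import bot
def snap(cam,fn=None):
    p=bot.camera_params(cam); im=bot.camera(cam)
    if fn: cv2.imwrite('pics/'+fn,im[:,:,::-1])
    return p,im
E
python3 - <<'E'
from h import *
for c in ('top','side'):
    p,im=snap(c,c+'0.png'); print(c,p)
    for n in ['cell1','tray','scanner','drawer_front','lip_edge','release_pad','dimmer_knob','dimmer_hinge','standby_mark']:
        print(n,[(np.round(d['point']).tolist(),round(d['confidence'],2)) for d in bot.place_of(c,n)][:8])
print(bot.camera_params('wrist'))
print(bot.get_state())
E
```

```text
pics
top {'vertical_fov': 44.825308670177165, 'cx': 253.87396904888428, 'cy': 198.94394446800908, 'eye': array([0.20236502, 0.01643853, 1.64299189]), 'attitude': array([ 2.10647048e-01,  7.78472224e-04, -1.46300441e+00])}
cell1 [([258.0, 182.0], 0.81), ([290.0, 246.0], 0.8), ([176.0, 273.0], 0.75), ([294.0, 185.0], 0.68), ([158.0, 148.0], 0.67), ([240.0, 123.0], 0.59), ([236.0, 173.0], 0.52)]
tray [([372.0, 224.0], 0.8), ([240.0, 121.0], 0.48)]
scanner [([272.0, 164.0], 0.97)]
drawer_front [([260.0, 212.0], 0.85)]
lip_edge [([265.0, 172.0], 0.75)]
release_pad [([311.0, 206.0], 0.62)]
dimmer_knob [([166.0, 214.0], 0.71)]
dimmer_hinge [([166.0, 214.0], 0.53), ([370.0, 226.0], 0.16)]
standby_mark [([156.0, 217.0], 0.79)]
side {'vertical_fov': 53.06318862181224, 'cx': 253.2277206505868, 'cy': 183.7322539359223, 'eye': array([ 0.32253346, -0.83053289,  0.6128835 ]), 'attitude': array([ 1.07742196, -0.0125    , -0.20363782])}
cell1 [([280.0, 162.0], 0.82), ([290.0, 208.0], 0.77), ([286.0, 194.0], 0.76), ([161.0, 191.0], 0.62), ([215.0, 262.0], 0.61), ([305.0, 241.0], 0.56)]
tray [([288.0, 
[... 543 characters left out ...]
160e+00])}
{'time_s': 1.0, 'qpos': array([ 1.10160471e+00,  3.12908277e-01,  1.49770926e+00,  1.07629400e-05,
        1.33099207e+00, -2.23398576e-01]), 'dq': array([ 1.47794513e-03, -2.32167841e-03, -1.95544986e-03, -5.18874542e-04,
        6.69191003e-04,  7.87092281e-05]), 'tau': array([-1.07967731e-03, -4.02125752e+01, -2.52402413e+01,  6.94430829e-02,
        3.20330495e-02,  1.44888833e-05]), 'position': array([0.12775626, 0.50922325, 0.20191245]), 'ee_rot': array([-3.14157844e+00, -1.39507269e-05,  2.89579706e+00]), 'wrist_force': array([ 0.17529771,  0.38662647, -0.68839651]), 'torque': array([-0.01333457, -0.05533264,  0.0130101 ]), 'gripper_force': 0.0, 'width': 1.0018376109615883}
```

Run:
```python
import cv2
a=cv2.imread('pics/top0.png');
c=a[90:310,110:460]; cv2.imwrite('pics/top0c.png',cv2.resize(c,None,fx=2.28,fy=2.28,interpolation=cv2.INTER_CUBIC))
```

```text
(no output)
```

View pics/top0c.png

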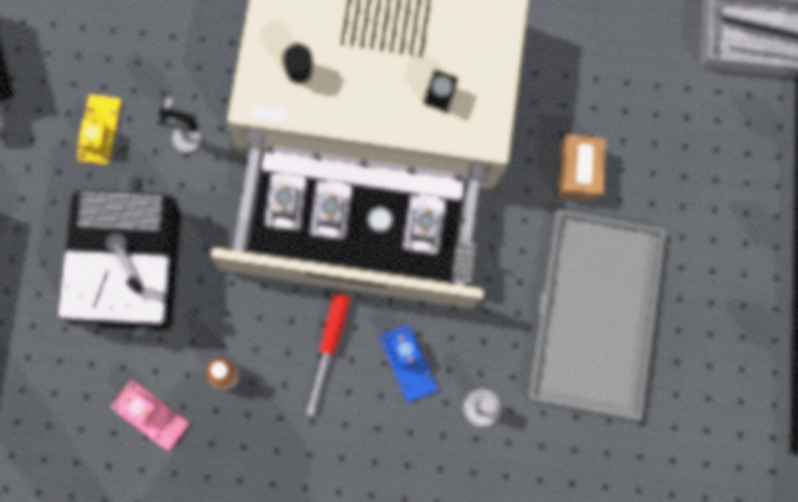

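View pics/side0.png

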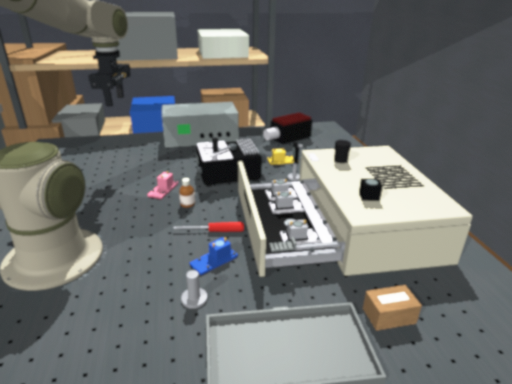

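```bash
cat >> h.py <<'E'
def ray(p,uv):
    f=192/np.tan(np.radians(p['vertical_fov'])/2)
    d=np.array([(uv[0]-p['cx'])/f,-(uv[1]-p['cy'])/f,-1.])
    return p['eye'],R.from_euler('xyz',p['attitude']).as_matrix()@d
def at(p,uv,z):
    e,d=ray(p,uv); return e+d*(z-e[2])/d[2]
def proj(p,X):
    f=192/np.tan(np.radians(p['vertical_fov'])/2)
    c=R.from_euler('xyz',p['attitude']).as_matrix().T@(np.array(X)-p['eye'])
    return np.array([p['cx']+f*c[0]/-c[2],p['cy']+f*c[1]/c[2]])
E
python3 - <<'E'
from h import *
p=bot.camera_params('top'); s=bot.camera_params('side')
cr=lambda u,v:(u/2.28+110,v/2.28+90)
np.set_printoptions(precision=4,suppress=True)
print('front',at(p,(260,212),.118),at(s,(243,192),.118))
for n,q in dict(fl=(213,253),fr=(482,295)).items(): print(n,at(p,cr(*q),.118))
print('lip',at(p,(265,172),.0575),at(s,(305,208),.0575))
print('pad',at(p,(311,206),.074),at(s,(281,240),.074))
print('knob',at(p,cr(136,286),.157),at(s,(212,137),.157))
print('hinge',at(p,cr(117,242),.117),at(s,(231,146),.115))
print('mark',at(p,cr(101,290),.1),at(s,(209,149),.1))
for q in [(285,197),(331,204),(424,219)]: print('block',at(p,cr(*q),.084))
for q in [(560,212),(666,230),(642,420),(532,400)]: print('tray',at(p,cr(*q),.02))
for q in [(240,123),(528,160)]: print('house',at(p,cr(*q),.14))
E
```

```text
front [0.4844 0.0276 0.118 ] [0.4792 0.0297 0.118 ]
fl [0.5014 0.2198 0.118 ]
fr [ 0.4815 -0.1776  0.118 ]
lip [0.6401 0.0256 0.0575] [0.6494 0.0168 0.0575]
pad [ 0.5322 -0.144   0.074 ] [ 0.5395 -0.1331  0.074 ]
knob [0.4345 0.3172 0.157 ] [0.4331 0.3339 0.157 ]
hinge [0.5028 0.3627 0.117 ] [0.4967 0.3488 0.115 ]
mark [0.4319 0.3792 0.1   ] [0.4249 0.3713 0.1   ]
block [0.6059 0.127  0.084 ]
block [0.6025 0.0564 0.084 ]
block [ 0.5944 -0.0858  0.084 ]
tray [ 0.6448 -0.3019  0.02  ]
tray [ 0.6335 -0.469   0.02  ]
tray [ 0.3346 -0.4452  0.02  ]
tray [ 0.3466 -0.2779  0.02  ]
house [0.6971 0.2027 0.14  ]
house [ 0.6859 -0.2265  0.14  ]
```

```bash
cat >> h.py <<'E'
np.set_printoptions(precision=4,suppress=True)
def go(target,yaw=None,frm=None,fyaw=None):
    "scaled tool shift and turn from pose frm (measured by default) to target"
    s=bot.get_state(); e=s['ee_rot']
    frm=s['position'] if frm is None else frm
    y0=e[2] if fyaw is None else fyaw
    M=R.from_euler('xyz',[np.pi,0,y0]).as_matrix()
    d=M.T@(np.array(target)-frm)/0.8
    r=0 if yaw is None else (y0-yaw+np.pi)%(2*np.pi)-np.pi
    print('shift',np.round(d,4),'roll',round(r/np.radians(45),4)); return d
E
python3 -c "
from h import *
go([.42,.34,.26],np.pi)"
```

```text
shift [-0.4058 -0.1163 -0.0726] roll -0.313
```

Request:
step_arm(
  commands=[
    {"delta_pos": [-0.406, -0.116, -0.073], "roll": -0.313, "gripper": 0},
    {"delta_pos": [-0.406, -0.116, -0.073], "roll": -0.313, "gripper": 0},
    {"delta_pos": [-0.406, -0.116, -0.073], "roll": -0.313, "gripper": 0},
    {"delta_pos": [-0.406, -0.116, -0.073], "roll": -0.313, "gripper": 0},
    {"delta_pos": [-0.406, -0.116, -0.073], "roll": -0.313, "gripper": 0},
    {"delta_pos": [-0.406, -0.116, -0.073], "roll": -0.313, "gripper": 0},
    {"delta_pos": [-0.406, -0.116, -0.073], "roll": -0.313, "gripper": 0},
    {"delta_pos": [-0.406, -0.116, -0.073], "roll": -0.313, "gripper": 0},
  ],
)

```text
time_s: 1.8
position: [0.4243, 0.3374, 0.2606]
ee_rot: [-3.141, 0.002, 3.136]
wrist_force: [-0.8, 0.8, -0.6]
width: 0.502
gripper_force: 0.0
```

Run:
```python
from h import *
s=bot.get_state(); print(s['position'],s['ee_rot'],s['qpos'],s['width'])
p,im=snap('wrist','w1.png')
for n,z in [('dimmer_knob',.157),('dimmer_hinge',.115),('standby_mark',.1)]:
    for d in bot.place_of('wrist',n): print(n,np.round(d['point']),round(d['confidence'],2),at(p,d['point'],z))
```

```text
[0.4243 0.3374 0.2606] [-3.1413  0.0016  3.1361] [ 0.456   0.3163  1.3409 -0.001   1.4831 -1.1092] 0.5015249853728146
dimmer_knob [240. 192.] 0.96 [0.443  0.3247 0.157 ]
dimmer_hinge [275. 225.] 0.67 [0.5012 0.3667 0.115 ]
standby_mark [284. 167.] 0.67 [0.4291 0.3772 0.1   ]
```

View pics/w1.png

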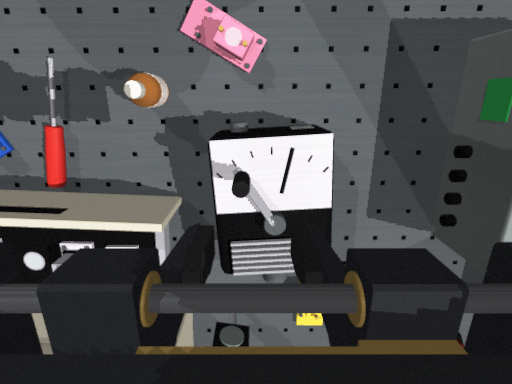

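Run:
```python
from h import *
p=bot.camera_params('wrist')
im=cv2.imread('pics/w1.png',0)
m=(im<90).astype(np.uint8); m[:140]=0;m[200:]=0;m[:,:276]=0;m[:,298:]=0
n,l,st,c=cv2.connectedComponentsWithStats(m)
for i in range(1,n): print(st[i],c[i])
i=1+np.argmax(st[1:,4]); ys,xs=np.where(l==i)
P=np.array([at(p,(x,y),.0995)[:2] for x,y in zip(xs,ys)])
c=P.mean(0);u=np.linalg.svd(P-c)[2][0]; u*=-np.sign(u[0]); t=(P-c)@u
print('centre',c,'dir',u,np.degrees(np.arctan2(u[1],u[0])),'ends',c+u*t.min(),c+u*t.max())
for z in (.1,.11,.12,.13): print(z,at(p,(275,225),z))
```

```text
[280 148  14  45 131] [286.4504 169.8015]
centre [0.4275 0.384 ] dir [-0.9797  0.2003] 168.44653216758667 ends [0.4569 0.378 ] [0.3998 0.3897]
0.1 [0.5029 0.3714 0.1   ]
0.11 [0.4982 0.3706 0.11  ]
0.12 [0.4935 0.3697 0.12  ]
0.13 [0.4888 0.3688 0.13  ]
```

Run:
```python
from h import *
s=bot.get_state(); print(s['position'],s['ee_rot'],s['dq'])
p,im=snap('wrist','w2.png')
for n,z in [('dimmer_knob',.157),('dimmer_hinge',.115),('standby_mark',.1)]:
    for d in bot.place_of('wrist',n): print(n,np.round(d['point'],1),round(d['confidence'],2),at(p,d['point'],z))
im=cv2.imread('pics/w2.png',0)
m=(im<90).astype(np.uint8); m[:140]=0;m[200:]=0;m[:,:276]=0;m[:,298:]=0
n,l,st,c=cv2.connectedComponentsWithStats(m)
i=1+np.argmax(st[1:,4]); ys,xs=np.where(l==i)
P=np.array([at(p,(x,y),.0995)[:2] for x,y in zip(xs,ys)])
c=P.mean(0);u=np.linalg.svd(P-c)[2][0]; u*=-np.sign(u[0]); t=(P-c)@u
print('centre',c,'dir',u,np.degrees(np.arctan2(u[1],u[0])),'ends',c+u*t.min(),c+u*t.max())
```

```text
[0.4193 0.3407 0.2602] [-3.1416 -0.0005 -3.1406] [ 0.0135 -0.0058  0.0006  0.0001  0.0001 -0.0017]
dimmer_knob [236.2 196.4] 0.76 [0.4425 0.3238 0.157 ]
dimmer_hinge [269.6 229.1] 0.63 [0.5016 0.3633 0.115 ]
standby_mark [282.6 172.9] 0.74 [0.4312 0.3793 0.1   ]
centre [0.4337 0.3805] dir [-0.9784  0.2065] 168.0825024197454 ends [0.4632 0.3743] [0.4057 0.3864]
```

Request:
step_arm(
  commands=[
    {"delta_pos": [-0.026, -0.021, 0.05], "roll": 0, "gripper": 0},
    {"delta_pos": [-0.026, -0.021, 0.1], "roll": 0, "gripper": 0},
    {"delta_pos": [-0.026, -0.021, 0.166], "roll": 0, "gripper": 0},
    {"delta_pos": [-0.026, -0.021, 0.166], "roll": 0, "gripper": 0},
    {"delta_pos": [-0.026, -0.021, 0.166], "roll": 0, "gripper": 0},
    {"delta_pos": [-0.026, -0.021, 0.166], "roll": 0, "gripper": -1},
    {"delta_pos": [-0.026, -0.021, 0.166], "roll": 0, "gripper": -1},
    {"delta_pos": [-0.026, -0.021, 0.166], "roll": 0, "gripper": -1},
  ],
  force=5,
)

```text
time_s: 3.0
position: [0.4416, 0.3237, 0.1291]
ee_rot: [3.141, 0.002, -3.141]
wrist_force: [0.6, -0.7, -0.7]
width: 0.249
gripper_force: 0.0
```

Request:
step_arm(
  commands=[
    {"delta_pos": [0, 0, 0], "roll": 0, "gripper": -1},
    {"delta_pos": [0, 0, 0], "roll": 0, "gripper": -1},
    {"delta_pos": [0.0125, 0.02, 0], "roll": 0, "gripper": -1},
    {"delta_pos": [0.017, 0.036, 0], "roll": 0, "gripper": -1},
    {"delta_pos": [0.018, 0.0525, 0], "roll": 0, "gripper": -1},
    {"delta_pos": [0.016, 0.0725, 0], "roll": 0, "gripper": -1},
    {"delta_pos": [0.016, 0.0725, 0], "roll": 0, "gripper": -1},
    {"delta_pos": [0.016, 0.0725, 0], "roll": 0, "gripper": -1},
  ],
)

```text
time_s: 3.8
position: [0.4282, 0.3814, 0.1273]
ee_rot: [-3.141, -0.0, -3.141]
wrist_force: [0.2, 0.1, -0.1]
width: 0.002
gripper_force: 0.0
```

Request:
step_arm(
  commands=[
    {"delta_pos": [0, 0, -0.06], "roll": 0, "gripper": -1},
    {"delta_pos": [0, 0, -0.12], "roll": 0, "gripper": -1},
    {"delta_pos": [0, -0.05, -0.166], "roll": 0, "gripper": 0},
    {"delta_pos": [0, -0.05, -0.166], "roll": 0, "gripper": 0},
    {"delta_pos": [0, -0.05, -0.166], "roll": 0, "gripper": 0},
    {"delta_pos": [0, -0.05, -0.166], "roll": 0, "gripper": 0},
    {"delta_pos": [0, -0.05, -0.166], "roll": 0, "gripper": 0},
    {"delta_pos": [0, -0.05, -0.166], "roll": 0, "gripper": 0},
  ],
)

```text
time_s: 4.6
position: [0.4279, 0.3417, 0.2591]
ee_rot: [-3.141, -0.002, -3.141]
wrist_force: [0.4, 0.2, -0.4]
width: 0.492
gripper_force: 0.0
```

Run:
```python
from h import *
s=bot.get_state(); print(s['position'],s['ee_rot'],s['dq'])
p,im=snap('wrist','w3.png')
for n,z in [('dimmer_knob',.157),('dimmer_hinge',.115),('standby_mark',.1)]:
    for d in bot.place_of('wrist',n): print(n,np.round(d['point'],1),round(d['confidence'],2),at(p,d['point'],z))
print('tcp',proj(p,s['position']), proj(p,[0.441,0.323,.157]),proj(p,[0.441,0.323,.117]))
cv2.imwrite('pics/w3c.png',cv2.resize(cv2.imread('pics/w3.png')[100:300,150:380],None,fx=3,fy=3,interpolation=cv2.INTER_CUBIC))
```

```text
[0.4279 0.3417 0.2591] [-3.1407 -0.0019 -3.141 ] [-0.0025 -0.0058 -0.0045 -0.0009  0.0017 -0.0035]
dimmer_knob [234.7 189.9] 0.92 [0.4432 0.3233 0.157 ]
dimmer_knob [268.2 222.1] 0.41 [0.4806 0.3596 0.157 ]
dimmer_hinge [271.9 222.6] 0.62 [0.5003 0.3668 0.115 ]
standby_mark [283.4 166. ] 0.98 [0.4304 0.3807 0.1   ]
tcp [251.7492 213.843 ] [234.399  187.9272] [236.4333 177.8824]
```

View pics/w3c.png

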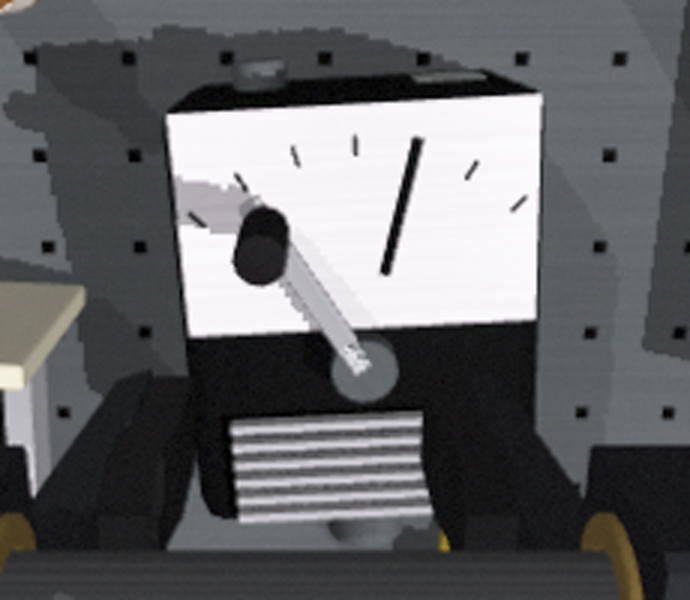

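Request:
step_arm(
  commands=[
    {"delta_pos": [-0.016, -0.0225, 0.05], "roll": 0, "gripper": 0},
    {"delta_pos": [-0.016, -0.0225, 0.1], "roll": 0, "gripper": 0},
    {"delta_pos": [-0.016, -0.0225, 0.15], "roll": 0, "gripper": 0},
    {"delta_pos": [-0.016, -0.0225, 0.166], "roll": 0, "gripper": 0},
    {"delta_pos": [-0.016, -0.0225, 0.166], "roll": 0, "gripper": 0},
    {"delta_pos": [-0.016, -0.0225, 0.166], "roll": 0, "gripper": 0},
    {"delta_pos": [-0.016, -0.0225, 0.166], "roll": 0, "gripper": 0},
    {"delta_pos": [-0.016, -0.0225, 0.166], "roll": 0, "gripper": 0},
  ],
)

```text
time_s: 5.6
position: [0.4416, 0.3237, 0.129]
ee_rot: [3.141, 0.002, -3.141]
wrist_force: [-0.3, 0.0, 0.3]
width: 0.501
gripper_force: 0.0
```

Run:
```python
from h import *
s=bot.get_state(); print(s['position'],s['ee_rot'],s['width'])
p,im=snap('wrist','w4.png')
q,im2=snap('side','s4.png')
X=s['position']
print('wrist tcp',proj(p,X),'side tcp',proj(q,X))
a=cv2.resize(im[100:300,150:380],None,fx=1.7,fy=1.7); 
u,v=proj(q,X).astype(int); u=max(u,60)
b=cv2.resize(im2[v-60:v+57,u-60:u+60],a.shape[1::-1],interpolation=cv2.INTER_CUBIC); print(u-60,v-60)
cv2.imwrite('pics/w4c.png',np.hstack([a,b])[:,:,::-1])
```

```text
[0.4416 0.3237 0.129 ] [ 3.1406  0.0023 -3.1413] 0.5014541056466553
wrist tcp [251.7676 213.8435] side tcp [215.2889 146.0939]
155 86
```

View pics/w4c.png

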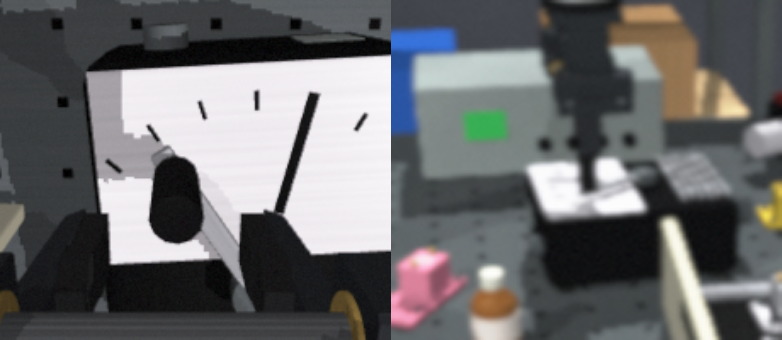

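Request:
step_arm(
  commands=[
    {"delta_pos": [0.016, 0, 0], "roll": 0, "gripper": 0},
    {"delta_pos": [0.016, 0, 0], "roll": 0, "gripper": -1},
    {"delta_pos": [0.016, 0, 0], "roll": 0, "gripper": -1},
    {"delta_pos": [0.016, 0, 0], "roll": 0, "gripper": -1},
    {"delta_pos": [0.016, 0, 0], "roll": 0, "gripper": -1},
    {"delta_pos": [0.016, 0, 0], "roll": 0, "gripper": -1},
    {"delta_pos": [0.016, 0, 0], "roll": 0, "gripper": -1},
    {"delta_pos": [0.016, 0, 0], "roll": 0, "gripper": -1},
  ],
)

```text
time_s: 6.5
position: [0.4282, 0.3234, 0.1275]
ee_rot: [-3.142, -0.0, -3.142]
wrist_force: [-0.6, -0.6, -1.2]
width: 0.002
gripper_force: 0.0
```

Run:
```python
from h import *
s=bot.get_state(); print(s['position'],s['width'],s['gripper_force'],s['wrist_force'])
p,im=snap('wrist','w5.png')
for d in bot.place_of('wrist','dimmer_knob'): print(np.round(d['point'],1),round(d['confidence'],2),at(p,d['point'],.157))
cv2.imwrite('pics/w5c.png',cv2.resize(im[140:330,150:380],None,fx=3,fy=3,interpolation=cv2.INTER_CUBIC)[:,:,::-1])
```

```text
[0.4282 0.3234 0.1275] 0.002274017565435809 0.0 [-0.599  -0.5841 -1.21  ]
[127.9  80.2] 0.34 [0.3419 0.2602 0.157 ]
```

View pics/w5c.png

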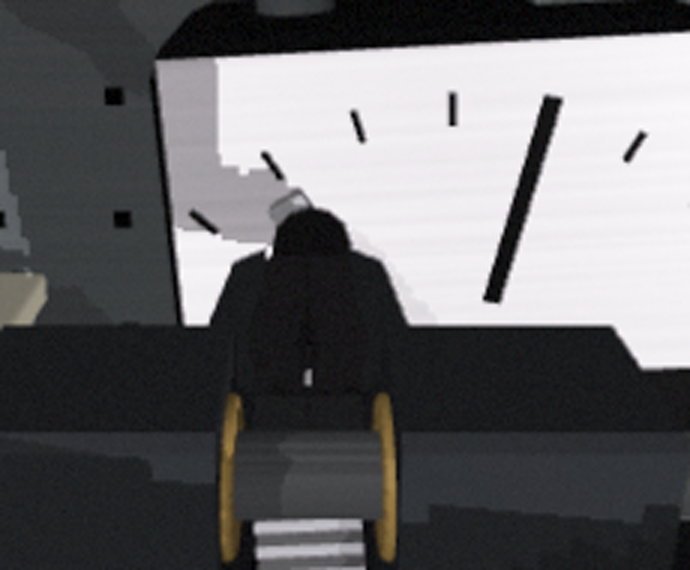

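Run:
```python
from h import *
q=bot.camera_params('side'); p=bot.camera_params('wrist')
f=lambda X:(proj(q,X)-[155,86])*[391/120,340/117]+[391,0]
for y in (.285,.301): 
  for x in (.4416,.4586):
    for z in (.129,.157): print(x,y,z,f([x,y,z]))
print('knob top',f([.443,.323,.157]),'arm at hinge',f([.5015,.365,.115]),'roof corner-ish mark',f([.4632,.3743,.0995]),f([.4057,.3864,.0995]))
for z in (.1275,.157,.165): print(z,[(proj(p,[x,.3234,z])-[150,140])*3 for x in (.419,.437)])
print(bot.get_state()['qpos'])
im=cv2.imread('pics/w5.png')
```

```text
0.4416 0.285 0.129 [592.1238 188.2343]
0.4416 0.285 0.157 [591.174  164.1848]
0.4586 0.285 0.129 [609.5979 187.1518]
0.4586 0.285 0.157 [608.8434 163.1529]
0.4416 0.301 0.129 [590.1535 182.5125]
0.4416 0.301 0.157 [589.1929 158.6738]
0.4586 0.301 0.129 [607.4366 181.4567]
0.4586 0.301 0.157 [606.667  157.6677]
knob top [587.9621 151.2174] arm at hinge [640.877  168.7599] roof corner-ish mark [603.3707 180.2435] [547.0133 179.5884]
0.1275 [array([305.292 , 184.5361]), array([305.4122, 255.6893])]
0.157 [array([305.1001, 236.5245]), array([305.2458, 317.6541])]
0.165 [array([305.0363, 253.7814]), array([305.1908, 338.0999])]
[ 0.4283  0.407   1.568  -0.      1.1667 -1.1425]
```

Request:
step_arm(
  commands=[
    {"delta_pos": [0, 0, -0.06], "roll": 0, "gripper": -1},
    {"delta_pos": [0, 0, -0.06], "roll": 0, "gripper": -1},
    {"delta_pos": [-0.018, 0, -0.06], "roll": 0, "gripper": -1},
    {"delta_pos": [-0.018, 0, -0.055], "roll": 0, "gripper": -1},
    {"delta_pos": [-0.018, 0, -0.05], "roll": 0, "gripper": -1},
    {"delta_pos": [-0.018, 0, -0.045], "roll": 0, "gripper": -1},
    {"delta_pos": [-0.018, 0, -0.04], "roll": 0, "gripper": -1},
    {"delta_pos": [-0.018, 0, -0.036], "roll": 0, "gripper": -1},
  ],
)

```text
time_s: 7.4
position: [0.4423, 0.3234, 0.1558]
ee_rot: [-3.141, -0.001, -3.141]
wrist_force: [-0.9, 0.8, 0.1]
width: 0.005
gripper_force: 0.0
```

Request:
step_arm(
  commands=[
    {"delta_pos": [0, 0, 0.003], "roll": 0, "gripper": -1},
    {"delta_pos": [0, 0, 0.005], "roll": 0, "gripper": -1},
    {"delta_pos": [0, 0, 0.007], "roll": 0, "gripper": -1},
    {"delta_pos": [0, 0, 0.009], "roll": 0, "gripper": -1},
    {"delta_pos": [0, 0, 0.011], "roll": 0, "gripper": -1},
    {"delta_pos": [0, 0, 0.011], "roll": 0, "gripper": -1},
    {"delta_pos": [0, 0, 0.011], "roll": 0, "gripper": -1},
    {"delta_pos": [0, 0, 0.011], "roll": 0, "gripper": -1},
  ],
)

```text
time_s: 8.2
position: [0.4427, 0.3234, 0.1476]
ee_rot: [3.142, 0.0, -3.142]
wrist_force: [-0.7, -0.2, 0.2]
width: 0.001
gripper_force: 0.0
```

Run:
```python
from h import *
s=bot.get_state(); print(s['position'],s['width'],s['wrist_force'])
p,im=snap('wrist','w6.png'); q,im2=snap('side','s6.png')
print(proj(q,s['position']),proj(p,s['position']))
a=cv2.resize(im[140:330,150:380],None,fx=1.7,fy=1.7); 
b=cv2.resize(im2[86:186,155:275],(400,a.shape[0]),interpolation=cv2.INTER_CUBIC)
cv2.imwrite('pics/w6c.png',np.hstack([a,b])[:,:,::-1])
```

```text
[0.4427 0.3234 0.1476] 0.0007433955022036996 [-0.6567 -0.2111  0.2363]
[215.4279 140.7398] [251.7508 213.8378]
```

View pics/w6c.png

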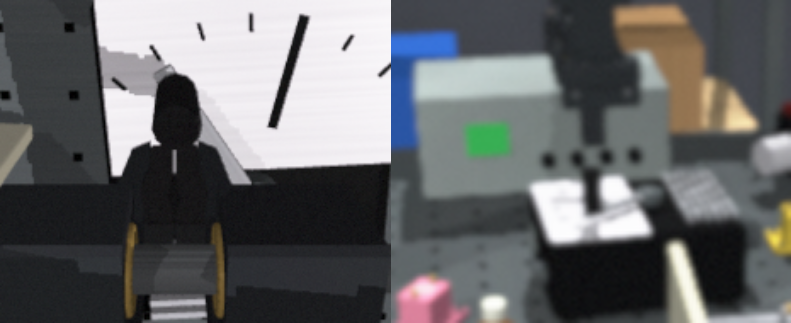

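Request:
step_arm(
  commands=[
    {"delta_pos": [0, 0, 0.01], "roll": 0, "gripper": -1},
    {"delta_pos": [0, 0, 0.018], "roll": 0, "gripper": -1},
    {"delta_pos": [0, 0, 0.024], "roll": 0, "gripper": -1},
    {"delta_pos": [0, 0, 0.027], "roll": 0, "gripper": -1},
    {"delta_pos": [0, 0, 0.029], "roll": 0, "gripper": -1},
    {"delta_pos": [0, 0, 0.031], "roll": 0, "gripper": -1},
    {"delta_pos": [0, 0, 0.031], "roll": 0, "gripper": -1},
    {"delta_pos": [0, 0, 0.031], "roll": 0, "gripper": -1},
  ],
)

```text
time_s: 9.1
position: [0.4427, 0.3234, 0.1229]
ee_rot: [3.141, 0.0, -3.142]
wrist_force: [0.4, 0.3, 0.1]
width: 0.006
gripper_force: 0.0
```

Request:
step_arm(
  commands=[
    {"delta_pos": [0, 0, 0.001], "roll": 0, "gripper": -1},
    {"delta_pos": [0, 0, 0.002], "roll": 0, "gripper": -1},
    {"delta_pos": [0, 0, 0.003], "roll": 0, "gripper": -1},
    {"delta_pos": [0, 0, 0.004], "roll": 0, "gripper": -1},
    {"delta_pos": [0, 0, 0.005], "roll": 0, "gripper": -1},
    {"delta_pos": [0, 0, 0.005], "roll": 0, "gripper": -1},
    {"delta_pos": [0, 0, 0.005], "roll": 0, "gripper": -1},
    {"delta_pos": [0, 0, 0.005], "roll": 0, "gripper": -1},
  ],
)

```text
time_s: 9.9
position: [0.4427, 0.3234, 0.1204]
ee_rot: [3.141, 0.001, -3.141]
wrist_force: [-5.4, -3.8, 14.4]
width: 0.001
gripper_force: 7.1
```

Run:
```python
from h import *
p=bot.camera_params('wrist'); X=bot.get_state()['position']
for dx in (-.0375,0):
  for dz in (.036,.064,.08,.1,.12): print(dx,dz,proj(p,X+[dx,0,dz]))
```

```text
-0.0375 0.036 [251.5578 175.7798]
-0.0375 0.064 [251.4457 192.241 ]
-0.0375 0.08 [251.3573 205.2134]
-0.0375 0.1 [251.2055 227.5057]
-0.0375 0.12 [250.9738 261.5213]
0 0.036 [251.6589 238.0745]
0 0.064 [251.5756 265.3125]
0 0.08 [251.5117 286.2336]
0 0.1 [251.4051 321.1144]
0 0.12 [251.25   371.8772]
```

Request:
step_arm(
  commands=[
    {"delta_pos": [0, 0, -0.03], "roll": 0, "gripper": -1},
    {"delta_pos": [0, 0, -0.03], "roll": 0, "gripper": 0},
    {"delta_pos": [0, 0, -0.03], "roll": 0, "gripper": 0},
    {"delta_pos": [0, 0, -0.03], "roll": 0, "gripper": 0},
    {"delta_pos": [0, 0, -0.03], "roll": 0, "gripper": 0},
    {"delta_pos": [0, 0, -0.03], "roll": 0, "gripper": 0},
    {"delta_pos": [0, 0, 0.015], "roll": 0, "gripper": 0},
    {"delta_pos": [0, 0, 0.035], "roll": 0, "gripper": 0},
  ],
)

```text
time_s: 10.7
position: [0.4417, 0.3229, 0.0883]
ee_rot: [-3.14, -0.003, -3.142]
wrist_force: [0.4, -0.2, -0.2]
width: 0.498
gripper_force: 0.0
```

Request:
step_arm(
  commands=[
    {"delta_pos": [0, 0, 0], "roll": 0, "gripper": -1},
    {"delta_pos": [0, 0, 0], "roll": 0, "gripper": -1},
    {"delta_pos": [0, 0, 0], "roll": 0, "gripper": -1},
    {"delta_pos": [0, 0, 0], "roll": 0, "gripper": -1},
    {"delta_pos": [0, 0, 0], "roll": 0, "gripper": -1},
    {"delta_pos": [0, 0, 0], "roll": 0, "gripper": -1},
    {"delta_pos": [0, 0, 0], "roll": 0, "gripper": -1},
    {"delta_pos": [0, 0, 0], "roll": 0, "gripper": -1},
  ],
)

```text
time_s: 11.5
position: [0.4433, 0.3237, 0.0917]
ee_rot: [3.141, 0.002, -3.142]
wrist_force: [1.4, 0.8, 5.6]
width: 0.219
gripper_force: 5.0
```

Request:
step_arm(
  commands=[
    {"delta_pos": [0.008, 0.01, -0.002], "roll": 0, "gripper": -1},
    {"delta_pos": [0.015, 0.0195, -0.002], "roll": 0, "gripper": -1},
    {"delta_pos": [0.019, 0.0355, -0.002], "roll": 0, "gripper": -1},
    {"delta_pos": [0.0205, 0.052, -0.002], "roll": 0, "gripper": -1},
    {"delta_pos": [0.0198, 0.062, -0.002], "roll": 0, "gripper": -1},
    {"delta_pos": [0.019, 0.072, -0.002], "roll": 0, "gripper": -1},
    {"delta_pos": [0.019, 0.072, -0.002], "roll": 0, "gripper": -1},
    {"delta_pos": [0.019, 0.072, -0.002], "roll": 0, "gripper": -1},
  ],
)

```text
time_s: 12.3
position: [0.427, 0.3815, 0.092]
ee_rot: [3.141, -0.001, -3.141]
wrist_force: [-4.2, 4.0, -1.6]
width: 0.225
gripper_force: 5.0
```

Request:
step_arm(
  commands=[
    {"delta_pos": [0, 0, 0], "roll": 0, "gripper": 0},
    {"delta_pos": [0, 0, 0], "roll": 0, "gripper": 0},
    {"delta_pos": [0, 0, 0], "roll": 0, "gripper": 0},
    {"delta_pos": [0, 0, 0], "roll": 0, "gripper": 0},
    {"delta_pos": [0, 0, -0.05], "roll": 0, "gripper": 0},
    {"delta_pos": [0, 0, -0.1], "roll": 0, "gripper": 0},
    {"delta_pos": [0, -0.02, -0.16], "roll": 0, "gripper": 0},
    {"delta_pos": [0, -0.02, -0.16], "roll": 0, "gripper": 0},
  ],
)

```text
time_s: 13.1
position: [0.4295, 0.3651, 0.2267]
ee_rot: [3.137, 0.01, 3.141]
wrist_force: [-0.5, -0.1, 0.1]
width: 0.5
gripper_force: 0.0
```

Run:
```python
from h import *
p,im=snap('wrist')
p,im=snap('wrist','w7.png')
for n,z in [('dimmer_knob',.157),('dimmer_hinge',.115),('standby_mark',.1)]:
    for d in bot.place_of('wrist',n): print(n,np.round(d['point'],1),round(d['confidence'],2),at(p,d['point'],z))
cv2.imwrite('pics/w7c.png',cv2.resize(im[100:260,180:380],None,fx=3,fy=3,interpolation=cv2.INTER_CUBIC)[:,:,::-1])
```

```text
dimmer_knob [269.9 189.2] 0.7 [0.4322 0.382  0.157 ]
dimmer_hinge [253.  236.8] 0.62 [0.5036 0.3664 0.115 ]
standby_mark [266.8 172.6] 0.84 [0.4313 0.3821 0.1   ]
```

View pics/w7c.png

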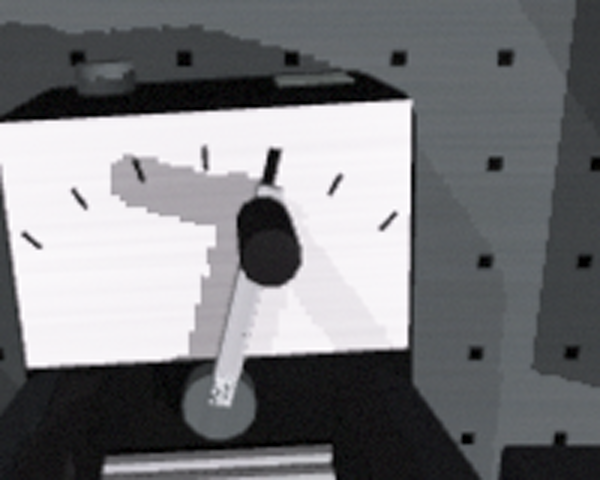

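```bash
python3 -c "
from h import *
go([.50,.03,.27],np.pi)"
```

```text
shift [-0.0913 -0.4186 -0.064 ] roll 0.0001
```

Request:
step_arm(
  commands=[
    {"delta_pos": [-0.09, -0.42, -0.064], "roll": 0, "gripper": 0},
    {"delta_pos": [-0.09, -0.42, -0.064], "roll": 0, "gripper": 0},
    {"delta_pos": [-0.09, -0.42, -0.064], "roll": 0, "gripper": 0},
    {"delta_pos": [-0.09, -0.42, -0.064], "roll": 0, "gripper": 0},
    {"delta_pos": [-0.09, -0.42, -0.064], "roll": 0, "gripper": 0},
    {"delta_pos": [-0.09, -0.42, -0.064], "roll": 0, "gripper": 0},
    {"delta_pos": [-0.09, -0.42, -0.064], "roll": 0, "gripper": 0},
    {"delta_pos": [-0.09, -0.42, -0.064], "roll": 0, "gripper": 0},
  ],
)

```text
time_s: 14.15
position: [0.5002, 0.0246, 0.2707]
ee_rot: [-3.141, -0.001, 3.136]
wrist_force: [0.1, 0.8, 0.5]
width: 0.501
gripper_force: 0.0
```

Run:
```python
from h import *
for _ in range(4): bot.camera('wrist')
s=bot.get_state(); print(s['position'],s['ee_rot'])
p,im=snap('wrist','w8.png'); np.save('p8.npy',p,allow_pickle=True)
for n,z in [('cell1',.04),('drawer_front',.118),('lip_edge',.0575),('release_pad',.074)]:
    for d in bot.place_of('wrist',n): print(n,np.round(d['point'],1),round(d['confidence'],2),at(p,d['point'],z))
```

```text
[0.4991 0.03   0.2707] [ 3.1411 -0.0015 -3.1404]
cell1 [480.9 261.8] 0.86 [0.6831 0.4145 0.04  ]
cell1 [173.8  72.3] 0.83 [ 0.3872 -0.0766  0.04  ]
cell1 [315.3 231.9] 0.71 [0.6276 0.1327 0.04  ]
cell1 [268.1 222.5] 0.67 [0.611  0.0559 0.04  ]
cell1 [177.4 220.2] 0.61 [ 0.6069 -0.089   0.04  ]
drawer_front [243.5 158.9] 0.78 [0.4913 0.0199 0.118 ]
lip_edge [243.4 247.4] 0.86 [0.6459 0.0166 0.0575]
```

View pics/w8.png

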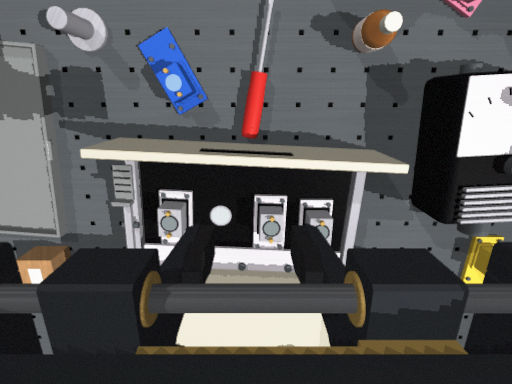

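Run:
```python
from h import *
p=np.load('p8.npy',allow_pickle=True).item()
im=cv2.cvtColor(cv2.imread('pics/w8.png'),cv2.COLOR_BGR2HSV)
# panel inner top edge: bright->black going down; outer top edge
g=cv2.imread('pics/w8.png').astype(int)
for u in (100,150,200,240,280,320,360,395): print(u,g[136:176:1,u,2].tolist())
for q in [(301,200),(333,200),(254,196),(287,196),(160,191),(193,191)]: print('platefront',at(p,q,.048))
for n,q in dict(A=(320,235),B=(271,229),C=(170,223)).items(): print(n,'port',at(p,q,.084))
for q in [(113,166),(131,166),(113,203),(131,203)]: print('pad',at(p,q,.074))
```

```text
100 [61, 91, 98, 98, 97, 99, 102, 121, 124, 126, 126, 126, 126, 159, 224, 242, 243, 242, 243, 242, 242, 242, 226, 135, 64, 67, 64, 63, 63, 63, 63, 61, 64, 66, 64, 67, 66, 64, 65, 65]
150 [65, 65, 77, 116, 127, 124, 126, 126, 125, 125, 127, 127, 126, 127, 127, 125, 217, 242, 245, 244, 244, 244, 243, 244, 230, 130, 20, 18, 16, 19, 16, 14, 18, 17, 18, 18, 20, 18, 19, 19]
200 [29, 32, 37, 56, 61, 99, 123, 125, 125, 125, 125, 124, 118, 78, 33, 84, 120, 126, 190, 233, 245, 246, 246, 245, 245, 245, 243, 186, 78, 16, 16, 16, 16, 16, 19, 16, 21, 15, 15, 19]
240 [65, 64, 64, 66, 64, 64, 66, 100, 122, 127, 125, 126, 126, 129, 76, 23, 5, 85, 121, 124, 200, 238, 246, 247, 247, 247, 246, 246, 242, 160, 48, 22, 20, 18, 12, 20, 17, 16, 15, 18]
280 [64, 64, 64, 64, 63, 63, 64, 63, 61, 110, 125, 127, 126, 125, 125, 126, 71, 15, 12, 85, 118, 124, 204, 240, 247, 248, 248, 248, 247, 247, 242, 157, 41, 17, 22, 14, 18, 16, 19, 21]
320 [66, 64, 65, 67, 65, 66, 67, 64, 64, 65, 64, 113, 126, 124, 126, 126, 127, 126, 126, 126, 127, 124, 128, 123, 210, 243, 248, 248, 248, 248, 248, 247, 241, 151, 38, 22, 21, 22, 20, 24]
360 [19, 24, 30, 59, 89, 100, 101, 100, 98, 80, 65, 62, 62, 113, 125, 126, 126, 126, 126, 126, 125, 127, 126, 129, 128, 126, 214, 246, 249, 249, 249, 249, 248, 249, 237, 187, 187, 194, 196, 197]
395 [66, 64, 64, 66, 64, 66, 67, 63, 66, 61, 62, 64, 64, 64, 65, 64, 64, 63, 62, 64, 64, 66, 73, 111, 125, 124, 127, 140, 222, 247, 249, 249, 249, 249, 249, 249, 235, 139, 66, 67]
platefront [0.5698 0.1052 0.048 ]
platefront [0.5698 0.1542 0.048 ]
platefront [0.5632 0.0332 0.048 ]
platefront [0.5633 0.0835 0.048 ]
platefront [ 0.5552 -0.1093  0.048 ]
platefront [ 0.5552 -0.0593  0.048 ]
A port [0.6107 0.129  0.084 ]
B port [0.6011 0.0576 0.084 ]
C port [ 0.5916 -0.0873  0.084 ]
pad [ 0.5103 -0.1617  0.074 ]
pad [ 0.5103 -0.1369  0.074 ]
pad [ 0.5648 -0.1697  0.074 ]
pad [ 0.5648 -0.1438  0.074 ]
```

Run:
```python
from h import *
p=np.load('p8.npy',allow_pickle=True).item()
us=np.array([100,150,200,240,280,320,360,395]); vs=np.array([149.4,151.8,154.1,156.1,158,160,161.8,163.6])
P=np.array([at(p,(u,v),.118)[:2] for u,v in zip(us,vs)]); k=np.polyfit(P[:,1],P[:,0],1); print(P[0],P[-1],k,'yaw',-np.arctan(k[0]))
psi=-np.arctan(k[0]); ex=np.array([np.cos(psi),np.sin(psi)]); ey=np.array([-ex[1],ex[0]])
# panel ends
print('ends',at(p,(83,149),.118),at(p,(405,164.5),.118))
O=(at(p,(83,149),.118)[:2]+at(p,(405,164.5),.118)[:2])/2+0.2*ex; print('scanner origin',O)
def fr(X): d=np.array(X)[:2]-O; return np.array([d@ex,d@ey])
for n,X in dict(A=(.5698,.1297),B=(.5632,.0583),C=(.5552,-.0843),pad=(.5375,-.153)).items(): print(n,fr(X), 'under lip',fr(X)[0]+.11+.04)
```

```text
[ 0.4797 -0.1521] [0.4972 0.2044] [0.0488 0.4871] yaw -0.04880290492399158
ends [ 0.4792 -0.1724  0.118 ] [0.4983 0.2168 0.118 ]
scanner origin [0.6885 0.0124]
A [-0.1243  0.1113] under lip 0.025685847003022046
B [-0.1274  0.0397] under lip 0.022576849510287468
C [-0.1285 -0.1031] under lip 0.021542906565664745
pad [-0.1428 -0.1726] under lip 0.007215409471382474
```

```bash
python3 -c "
from h import *
go([.5922,-.0861,.10],np.pi-.049); go([.5922,-.0861,.018],np.pi-.049)"
```

```text
shift [-0.1159 -0.1451  0.2143] roll 0.0643
shift [-0.1159 -0.1451  0.3168] roll 0.0643
```

Request:
step_arm(
  commands=[
    {"delta_pos": [-0.116, -0.145, 0.1], "roll": 0.064, "gripper": 0},
    {"delta_pos": [-0.116, -0.145, 0.1], "roll": 0.064, "gripper": 0},
    {"delta_pos": [-0.116, -0.145, 0.1], "roll": 0.064, "gripper": 0},
    {"delta_pos": [-0.116, -0.145, 0.18], "roll": 0.064, "gripper": 0},
    {"delta_pos": [-0.116, -0.145, 0.22], "roll": 0.064, "gripper": 0},
    {"delta_pos": [-0.116, -0.145, 0.22], "roll": 0.064, "gripper": 0},
    {"delta_pos": [-0.116, -0.145, 0.22], "roll": 0.064, "gripper": 0},
    {"delta_pos": [-0.116, -0.145, 0.22], "roll": 0.064, "gripper": 0},
  ],
)

```text
time_s: 15.4
position: [0.5935, -0.0869, 0.0985]
ee_rot: [-3.14, 0.004, 3.092]
wrist_force: [1.1, 0.9, -0.2]
width: 0.504
gripper_force: 0.0
```

Run:
```python
from h import *
s=bot.get_state(); print(s['position'],s['ee_rot'])
p,im=snap('wrist','w9.png')
for d in bot.place_of('wrist','cell1')+bot.spot_in('wrist','cell1'): print({k:np.round(v,1).tolist() for k,v in d.items()}, at(p,d['point'],.04) if 'point' in d else '')
for d in bot.place_of('wrist','release_pad'): print(d,at(p,d['point'],.074))
print('exp block',proj(p,[.5922,-.0861,.084]),'tip',proj(p,s['position']+[0,0,.036]))
```

```text
[ 0.5935 -0.0869  0.0985] [-3.1404  0.0041  3.0922]
{'point': [407.9, 205.3], 'confidence': 0.9} [0.6171 0.0553 0.04  ]
{'point': [252.4, 205.1], 'confidence': 0.8} [ 0.6097 -0.0872  0.04  ]
{'point': [488.3, 210.0], 'confidence': 0.6} [0.6255 0.1299 0.04  ]
{'rect': [379.9, 143.1, 90.0, 101.6], 'confidence': 0.7} 
{'rect': [458.6, 148.7, 53.4, 95.4], 'confidence': 0.7} 
{'rect': [244.6, 0.0, 22.2, 10.3], 'confidence': 0.6} 
{'rect': [222.1, 145.9, 56.5, 100.3], 'confidence': 0.6} 
{'point': [158.5, 122.6], 'confidence': 0.84} [ 0.5294 -0.151   0.074 ]
exp block [252.7326 204.6719] tip [251.5727 238.335 ]
```

View pics/w9.png

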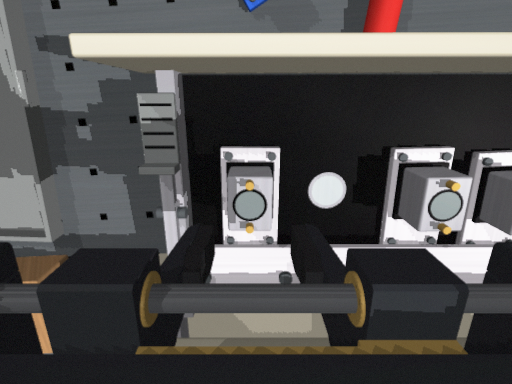

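Request:
step_arm(
  commands=[
    {"delta_pos": [0, 0, 0.04], "roll": 0, "gripper": 0},
    {"delta_pos": [0, 0, 0.075], "roll": 0, "gripper": 0},
    {"delta_pos": [0, 0, 0.095], "roll": 0, "gripper": 0},
    {"delta_pos": [0, 0, 0.095], "roll": 0, "gripper": 0},
    {"delta_pos": [0, 0, 0.095], "roll": 0, "gripper": -1},
    {"delta_pos": [0, 0, 0.095], "roll": 0, "gripper": -1},
    {"delta_pos": [0, 0, 0.095], "roll": 0, "gripper": -1},
    {"delta_pos": [0, 0, 0.095], "roll": 0, "gripper": -1},
  ],
  force=25,
)

```text
time_s: 16.4
position: [0.593, -0.0874, 0.021]
ee_rot: [-3.141, 0.002, 3.091]
wrist_force: [-1.0, -0.8, 7.6]
width: 0.383
gripper_force: 25.0
```

Request:
step_arm(
  commands=[
    {"delta_pos": [0.0, 0, -0.001], "roll": 0, "gripper": -1},
    {"delta_pos": [0.012, 0, -0.001], "roll": 0, "gripper": -1},
    {"delta_pos": [0.025, 0, -0.001], "roll": 0, "gripper": -1},
    {"delta_pos": [0.038, 0, -0.001], "roll": 0, "gripper": -1},
    {"delta_pos": [0.05, 0, -0.001], "roll": 0, "gripper": -1},
    {"delta_pos": [0.05, 0, -0.001], "roll": 0, "gripper": -1},
    {"delta_pos": [0.05, 0, -0.001], "roll": 0, "gripper": -1},
    {"delta_pos": [0.05, 0, -0.001], "roll": 0, "gripper": -1},
  ],
)

```text
time_s: 17.2
position: [0.5528, -0.085, 0.021]
ee_rot: [-3.142, 0.001, 3.091]
wrist_force: [-1.5, -0.1, 7.5]
width: 0.386
gripper_force: 25.0
```

Run:
```python
from h import *
s=bot.get_state(); print(s['position'],s['ee_rot'],s['width'],s['wrist_force'])
p,im=snap('wrist','w10.png')
cv2.imwrite('pics/w10c.png',im[100:300,110:410][:,:,::-1])
```

```text
[ 0.5528 -0.085   0.021 ] [-3.1415  0.0005  3.0914] 0.3855341389089102 [-1.4882 -0.0615  7.4827]
```

View pics/w10c.png

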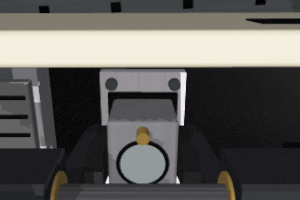

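```bash
python3 -c "
from h import *
go([.539,-.412,.141],np.pi-.08)"
```

```text
shift [-0.0033 -0.409  -0.15  ] roll 0.0378
```

Request:
step_arm(
  commands=[
    {"delta_pos": [0, 0, -0.05], "roll": 0, "gripper": -1},
    {"delta_pos": [0, 0, -0.1], "roll": 0, "gripper": -1},
    {"delta_pos": [0, 0, -0.15], "roll": 0, "gripper": -1},
    {"delta_pos": [0, -0.02, -0.15], "roll": 0.01, "gripper": -1},
    {"delta_pos": [0, -0.07, -0.15], "roll": 0.02, "gripper": -1},
    {"delta_pos": [-0.001, -0.13, -0.15], "roll": 0.038, "gripper": -1},
    {"delta_pos": [-0.002, -0.18, -0.15], "roll": 0.038, "gripper": -1},
    {"delta_pos": [-0.002, -0.23, -0.15], "roll": 0.038, "gripper": -1},
  ],
)

```text
time_s: 18.05
position: [0.5438, -0.2706, 0.1385]
ee_rot: [3.14, -0.003, 3.061]
wrist_force: [0.8, -0.6, -2.4]
width: 0.384
gripper_force: 25.0
```

Request:
step_arm(
  commands=[
    {"delta_pos": [0, -0.06, 0], "roll": 0, "gripper": -1},
    {"delta_pos": [0, -0.11, 0], "roll": 0, "gripper": -1},
    {"delta_pos": [0, -0.15, 0], "roll": 0, "gripper": -1},
    {"delta_pos": [-0.001, -0.179, 0], "roll": 0, "gripper": -1},
    {"delta_pos": [-0.001, -0.179, 0], "roll": 0, "gripper": -1},
    {"delta_pos": [-0.001, -0.179, 0], "roll": 0, "gripper": -1},
    {"delta_pos": [-0.001, -0.179, 0], "roll": 0, "gripper": -1},
    {"delta_pos": [-0.001, -0.179, 0], "roll": 0, "gripper": -1},
  ],
)

```text
time_s: 18.85
position: [0.5342, -0.4106, 0.1402]
ee_rot: [3.141, -0.0, 3.063]
wrist_force: [0.7, 0.4, -2.8]
width: 0.385
gripper_force: 25.0
```

Run:
```python
from h import *
s=bot.get_state(); print(s['position'],s['ee_rot'],s['width'],s['wrist_force'],s['gripper_force'])
p,im=snap('wrist','w11.png')
for d in bot.spot_in('wrist','tray'): print(d)
for q in [(.005,.005),(.295,.005),(.295,.165),(.005,.165)]:
    t=-.08; a,b=q[0]-.15,q[1]-.085
    print(proj(p,[.490+a*np.cos(t)-b*np.sin(t),-.3735+a*np.sin(t)+b*np.cos(t),.02]))
```

```text
[ 0.5342 -0.4106  0.1402] [ 3.1411 -0.0004  3.0626] 0.38456076456575883 [ 0.7289  0.3588 -2.7886] 24.990874738432467
{'rect': [199.5, 0.0, 185.6, 255.3], 'confidence': 0.95}
{'rect': [459.4, 103.6, 52.6, 178.4], 'confidence': 0.64}
{'rect': [491.5, 193.7, 18.4, 49.3], 'confidence': 0.34}
[200.4242 -33.9963]
[213.5351 249.968 ]
[345.3734 249.9138]
[376.8842 -33.9393]
```

View pics/w11.png

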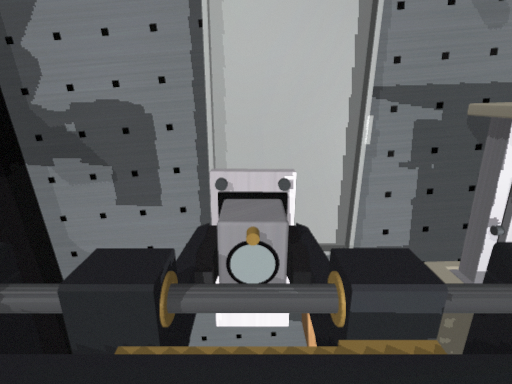

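Request:
step_arm(
  commands=[
    {"delta_pos": [0, 0, 0.06], "roll": 0, "gripper": -1},
    {"delta_pos": [0, 0, 0.12], "roll": 0, "gripper": -1},
    {"delta_pos": [0, 0, 0.17], "roll": 0, "gripper": -1},
    {"delta_pos": [0, 0, 0.185], "roll": 0, "gripper": -1},
    {"delta_pos": [0, 0, 0.19], "roll": 0, "gripper": -1},
    {"delta_pos": [0, 0, 0.191], "roll": 0, "gripper": -1},
    {"delta_pos": [0, 0, 0.191], "roll": 0, "gripper": -1},
    {"delta_pos": [0, 0, 0.191], "roll": 0, "gripper": -1},
  ],
)

```text
time_s: 19.75
position: [0.5347, -0.4124, -0.0106]
ee_rot: [-3.14, 0.002, 3.062]
wrist_force: [0.9, -0.0, -3.0]
width: 0.381
gripper_force: 25.0
```

Request:
step_arm(
  commands=[
    {"delta_pos": [0, 0, 0.003], "roll": 0, "gripper": -1},
    {"delta_pos": [0, 0, 0.004], "roll": 0, "gripper": -1},
    {"delta_pos": [0, 0, 0.004], "roll": 0, "gripper": 0},
    {"delta_pos": [0, 0, 0.004], "roll": 0, "gripper": 0},
    {"delta_pos": [0, 0, 0.004], "roll": 0, "gripper": 0},
    {"delta_pos": [0, 0, -0.05], "roll": 0, "gripper": 0},
    {"delta_pos": [0, 0, -0.11], "roll": 0, "gripper": 0},
    {"delta_pos": [0, 0, -0.17], "roll": 0, "gripper": 0},
  ],
)

```text
time_s: 20.55
position: [0.5338, -0.4114, 0.1252]
ee_rot: [3.141, -0.0, 3.061]
wrist_force: [-0.2, -0.8, -0.4]
width: 0.499
gripper_force: 0.0
```

Run:
```python
from h import *
s=bot.get_state(); print(s['position'],s['ee_rot'],s['width'],s['gripper_force'])
p,im=snap('top','t12.png')
for d in bot.place_of('top','cell1'): print(np.round(d['point'],1),round(d['confidence'],2),at(p,d['point'],.04),at(p,d['point'],.005))
go([.600,.0565,.15],np.pi-.049)
```

```text
[ 0.5338 -0.4114  0.1252] [ 3.1413 -0.0003  3.0615] 0.49883721111576473 0.0
[236.1 173.5] 0.85 [0.6284 0.1275 0.04  ] [0.6377 0.1299 0.005 ]
[178.2 271.6] 0.85 [0.2636 0.2837 0.04  ] [0.2649 0.2895 0.005 ]
[259.  178.4] 0.81 [0.6192 0.0445 0.04  ] [0.6283 0.0451 0.005 ]
[159.1 196.5] 0.7 [0.5159 0.3877 0.04  ] [0.5227 0.3958 0.005 ]
[156.4 147.7] 0.63 [0.6931 0.4244 0.04  ] [0.7038 0.4333 0.005 ]
[253.2 244.5] 0.22 [0.383  0.0396 0.04  ] [0.3869 0.0401 0.005 ]
shift [-0.0327  0.5924 -0.0234] roll -0.0393
```

Request:
step_arm(
  commands=[
    {"delta_pos": [-0.033, 0.06, -0.02], "roll": -0.039, "gripper": 0},
    {"delta_pos": [-0.033, 0.12, -0.02], "roll": -0.039, "gripper": 0},
    {"delta_pos": [-0.033, 0.18, -0.02], "roll": -0.039, "gripper": 0},
    {"delta_pos": [-0.033, 0.24, -0.02], "roll": -0.039, "gripper": 0},
    {"delta_pos": [-0.033, 0.3, -0.02], "roll": -0.039, "gripper": 0},
    {"delta_pos": [-0.033, 0.36, -0.02], "roll": -0.039, "gripper": 0},
    {"delta_pos": [-0.033, 0.42, -0.02], "roll": -0.039, "gripper": 0},
    {"delta_pos": [-0.033, 0.48, -0.02], "roll": -0.039, "gripper": 0},
  ],
)

```text
time_s: 21.45
position: [0.5907, -0.029, 0.139]
ee_rot: [3.141, -0.0, 3.092]
wrist_force: [0.4, 0.4, -0.4]
width: 0.502
gripper_force: 0.0
```

Request:
step_arm(
  commands=[
    {"delta_pos": [0, 0.06, 0], "roll": 0, "gripper": 0},
    {"delta_pos": [0, 0.112, 0], "roll": 0, "gripper": 0},
    {"delta_pos": [0, 0.112, 0.05], "roll": 0, "gripper": 0},
    {"delta_pos": [0, 0.112, 0.05], "roll": 0, "gripper": 0},
    {"delta_pos": [0, 0.112, 0.05], "roll": 0, "gripper": 0},
    {"delta_pos": [0, 0.112, 0.05], "roll": 0, "gripper": 0},
    {"delta_pos": [0, 0.112, 0.05], "roll": 0, "gripper": 0},
    {"delta_pos": [0, 0.112, 0.05], "roll": 0, "gripper": 0},
  ],
)

```text
time_s: 22.25
position: [0.5959, 0.0579, 0.1005]
ee_rot: [-3.142, 0.001, 3.091]
wrist_force: [-0.4, 0.4, 0.1]
width: 0.5
gripper_force: 0.0
```

Run:
```python
from h import *
s=bot.get_state(); print(s['position'],s['ee_rot'],s['width'])
p,im=snap('wrist','w13.png')
for d in bot.place_of('wrist','cell1')+bot.spot_in('wrist','cell1'): print({k:np.round(v,1).tolist() for k,v in d.items()}, at(p,d['point'],.04) if 'point' in d else '')
# plate bright outline: row profile just above block, col profile
g=im.max(2)
for v in (155,162,168): print(v,''.join('#' if x>150 else '+' if x>90 else '.' for x in g[v,200:420:2]))
print([proj(p,[.600,.0565,.084])])
```

```text
[0.5959 0.0579 0.1005] [-3.1415  0.0015  3.0913] 0.500468869418894
{'point': [328.1, 213.6], 'confidence': 1.0} [0.6248 0.1278 0.04  ]
{'point': [251.3, 211.4], 'confidence': 0.7} [0.6189 0.0562 0.04  ]
{'rect': [220.4, 151.9, 60.5, 99.9], 'confidence': 1.0} 
{'rect': [69.9, 0.0, 40.2, 16.6], 'confidence': 0.8} 
{'rect': [301.8, 154.7, 67.6, 93.6], 'confidence': 0.6} 
155 ...........++###########################+..........................................................#########++
162 ...........##++++#################++++##+...........+########################++###................+########+++
168 ...........+##++++##++++++#######++++###+...........+##+++++################++++##................#########+++
[array([250.1967, 210.5129])]
```

Request:
step_arm(
  commands=[
    {"delta_pos": [-0.005, -0.001, 0.04], "roll": 0, "gripper": 0},
    {"delta_pos": [-0.005, -0.001, 0.08], "roll": 0, "gripper": 0},
    {"delta_pos": [-0.005, -0.001, 0.1], "roll": 0, "gripper": 0},
    {"delta_pos": [-0.005, -0.001, 0.1], "roll": 0, "gripper": 0},
    {"delta_pos": [-0.005, -0.001, 0.1], "roll": 0, "gripper": -1},
    {"delta_pos": [-0.005, -0.001, 0.1], "roll": 0, "gripper": -1},
    {"delta_pos": [-0.005, -0.001, 0.1], "roll": 0, "gripper": -1},
    {"delta_pos": [-0.005, -0.001, 0.1], "roll": 0, "gripper": -1},
  ],
)

```text
time_s: 23.2
position: [0.6001, 0.0574, 0.0207]
ee_rot: [-3.141, 0.002, 3.092]
wrist_force: [-0.9, 0.5, 5.5]
width: 0.385
gripper_force: 24.9
```

Request:
step_arm(
  commands=[
    {"delta_pos": [0.0, 0, 0], "roll": 0, "gripper": -1},
    {"delta_pos": [0.012, 0, 0], "roll": 0, "gripper": -1},
    {"delta_pos": [0.025, 0, 0], "roll": 0, "gripper": -1},
    {"delta_pos": [0.038, 0, 0], "roll": 0, "gripper": -1},
    {"delta_pos": [0.05, 0, 0], "roll": 0, "gripper": -1},
    {"delta_pos": [0.05, 0, 0], "roll": 0, "gripper": -1},
    {"delta_pos": [0.05, 0, 0], "roll": 0, "gripper": -1},
    {"delta_pos": [0.05, 0, 0], "roll": 0, "gripper": -1},
  ],
)

```text
time_s: 24.0
position: [0.56, 0.0594, 0.0207]
ee_rot: [-3.141, 0.002, 3.092]
wrist_force: [-1.3, -0.7, 8.0]
width: 0.379
gripper_force: 24.9
```

Run:
```python
from h import *
s=bot.get_state(); print(s['position'],s['ee_rot'],s['width'],s['wrist_force'],s['gripper_force'])
p,im=snap('wrist','w14.png')
for d in bot.place_of('wrist','cell1')+bot.spot_in('wrist','cell1'): print({k:np.round(v,1).tolist() for k,v in d.items()}, at(p,d['point'],.04) if 'point' in d else '')
print('lip edge expected row',proj(p,[.6885-.04*.9988+.05*.0488,.056,.0575]))
go([.5446,-.3438,.141],np.pi-.08)
```

```text
[0.56   0.0594 0.0207] [-3.1414  0.0017  3.0922] 0.37928440303606575 [-1.2661 -0.7076  7.9773] 24.87995496019721
{'point': [254.3, 248.6], 'confidence': 0.9} [0.5765 0.0603 0.04  ]
{'rect': [320.7, 234.4, 86.2, 22.7], 'confidence': 0.8} 
{'rect': [205.4, 168.9, 88.1, 161.0], 'confidence': 0.8} 
{'rect': [2.0, 0.0, 82.7, 48.7], 'confidence': 0.7} 
lip edge expected row [253.4913 359.8359]
shift [-0.0056 -0.5044 -0.1503] roll 0.0391
```

Request:
step_arm(
  commands=[
    {"delta_pos": [0, 0, -0.05], "roll": 0, "gripper": -1},
    {"delta_pos": [0, 0, -0.1], "roll": 0, "gripper": -1},
    {"delta_pos": [0, 0, -0.15], "roll": 0, "gripper": -1},
    {"delta_pos": [0, -0.03, -0.15], "roll": 0, "gripper": -1},
    {"delta_pos": [0, -0.09, -0.15], "roll": 0, "gripper": -1},
    {"delta_pos": [-0.001, -0.15, -0.15], "roll": 0.038, "gripper": -1},
    {"delta_pos": [-0.002, -0.2, -0.15], "roll": 0.038, "gripper": -1},
    {"delta_pos": [-0.002, -0.26, -0.15], "roll": 0.038, "gripper": -1},
  ],
)

```text
time_s: 24.95
position: [0.5503, -0.1494, 0.1394]
ee_rot: [3.141, -0.001, 3.063]
wrist_force: [0.6, 0.7, -2.8]
width: 0.382
gripper_force: 24.9
```

Request:
step_arm(
  commands=[
    {"delta_pos": [0, -0.06, 0], "roll": 0, "gripper": -1},
    {"delta_pos": [0, -0.12, 0], "roll": 0, "gripper": -1},
    {"delta_pos": [0, -0.18, 0], "roll": 0, "gripper": -1},
    {"delta_pos": [-0.001, -0.22, 0], "roll": 0, "gripper": -1},
    {"delta_pos": [-0.001, -0.244, 0], "roll": 0, "gripper": -1},
    {"delta_pos": [-0.001, -0.244, 0], "roll": 0, "gripper": -1},
    {"delta_pos": [-0.001, -0.244, 0], "roll": 0, "gripper": -1},
    {"delta_pos": [-0.001, -0.244, 0], "roll": 0, "gripper": -1},
  ],
)

```text
time_s: 25.75
position: [0.5363, -0.3418, 0.1394]
ee_rot: [3.141, -0.0, 3.063]
wrist_force: [-0.1, -0.1, -3.6]
width: 0.383
gripper_force: 24.9
```

Run:
```python
from h import *
s=bot.get_state(); print(s['position'],s['ee_rot'],s['width'],s['wrist_force'],s['gripper_force'])
p,im=snap('wrist','w15.png')
for d in bot.place_of('wrist','cell1')+bot.spot_in('wrist','cell1'): print({k:np.round(v,1).tolist() for k,v in d.items()}, at(p,d['point'],.005) if 'point' in d else '')
p,im=snap('top','t15.png')
for d in bot.place_of('top','cell1'): print('top',np.round(d['point'],1),round(d['confidence'],2),at(p,d['point'],.04),at(p,d['point'],.005))
go([.5446,-.3438,-.0137],np.pi-.08)
```

```text
[ 0.5363 -0.3418  0.1394] [ 3.141  -0.0004  3.0634] 0.38262485783405764 [-0.1157 -0.0816 -3.569 ] 24.8770191706717
{'point': [192.8, 184.6], 'confidence': 0.9} [ 0.5501 -0.4127  0.005 ]
{'point': [253.7, 251.0], 'confidence': 0.8} [ 0.6438 -0.348   0.005 ]
{'rect': [209.1, 169.4, 85.6, 160.2], 'confidence': 0.8} 
{'rect': [164.1, 136.7, 51.9, 93.2], 'confidence': 0.8} 
{'rect': [469.5, 0.0, 41.1, 61.0], 'confidence': 0.7} 
top [156.5 148. ] 0.98 [0.692  0.4239 0.04  ] [0.7027 0.4328 0.005 ]
top [240.5 172.6] 0.82 [0.6333 0.1123 0.04  ] [0.6427 0.1144 0.005 ]
top [243.2 123. ] 0.37 [0.8205 0.1238 0.04  ] [0.834  0.1261 0.005 ]
shift [-0.0105 -0.0009  0.1917] roll 0.0019
```

Request:
step_arm(
  commands=[
    {"delta_pos": [0, 0, 0.06], "roll": 0, "gripper": -1},
    {"delta_pos": [0, 0, 0.12], "roll": 0, "gripper": -1},
    {"delta_pos": [0, 0, 0.17], "roll": 0, "gripper": -1},
    {"delta_pos": [0, 0, 0.188], "roll": 0, "gripper": -1},
    {"delta_pos": [0, 0, 0.193], "roll": 0, "gripper": -1},
    {"delta_pos": [0, 0, 0.195], "roll": 0, "gripper": -1},
    {"delta_pos": [0, 0, 0.195], "roll": 0, "gripper": -1},
    {"delta_pos": [0, 0, 0.195], "roll": 0, "gripper": -1},
  ],
)

```text
time_s: 26.8
position: [0.5368, -0.3436, -0.0151]
ee_rot: [-3.14, 0.002, 3.062]
wrist_force: [1.2, -0.1, 1.1]
width: 0.383
gripper_force: 24.9
```

Request:
step_arm(
  commands=[
    {"delta_pos": [0, 0, 0], "roll": 0, "gripper": 0},
    {"delta_pos": [0, 0, 0], "roll": 0, "gripper": 0},
    {"delta_pos": [0, 0, 0], "roll": 0, "gripper": 0},
    {"delta_pos": [0, 0, -0.05], "roll": 0, "gripper": 0},
    {"delta_pos": [0, 0, -0.11], "roll": 0, "gripper": 0},
    {"delta_pos": [0, 0, -0.17], "roll": 0, "gripper": 0},
    {"delta_pos": [0, 0, -0.2], "roll": 0, "gripper": 0},
    {"delta_pos": [0, 0, -0.2], "roll": 0, "gripper": 0},
  ],
)

```text
time_s: 27.6
position: [0.5373, -0.3441, 0.1478]
ee_rot: [-3.137, 0.006, 3.062]
wrist_force: [-0.7, -0.0, 0.1]
width: 0.497
gripper_force: 0.0
```

Run:
```python
from h import *
p,im=snap('wrist','w16.png')
for d in bot.place_of('wrist','cell1'): print({k:np.round(v,1).tolist() for k,v in d.items()}, at(p,d['point'],.005) if 'point' in d else '')
go([.603,.128,.14],np.pi-.049)
```

```text
{'point': [257.8, 178.4], 'confidence': 0.8} [ 0.5528 -0.339   0.005 ]
{'point': [194.5, 181.1], 'confidence': 0.6} [ 0.5502 -0.4154  0.005 ]
shift [-0.037   0.5934  0.0036] roll -0.0386
```

Request:
step_arm(
  commands=[
    {"delta_pos": [-0.037, 0.06, 0], "roll": -0.039, "gripper": 0},
    {"delta_pos": [-0.037, 0.12, 0], "roll": -0.039, "gripper": 0},
    {"delta_pos": [-0.037, 0.18, 0], "roll": -0.039, "gripper": 0},
    {"delta_pos": [-0.037, 0.24, 0], "roll": -0.039, "gripper": 0},
    {"delta_pos": [-0.037, 0.3, 0], "roll": -0.039, "gripper": 0},
    {"delta_pos": [-0.037, 0.36, 0], "roll": -0.039, "gripper": 0},
    {"delta_pos": [-0.037, 0.42, 0], "roll": -0.039, "gripper": 0},
    {"delta_pos": [-0.037, 0.48, 0], "roll": -0.039, "gripper": 0},
  ],
)

```text
time_s: 28.5
position: [0.595, 0.0395, 0.1414]
ee_rot: [3.141, -0.003, 3.093]
wrist_force: [0.8, -0.1, -0.7]
width: 0.498
gripper_force: 0.0
```

Request:
step_arm(
  commands=[
    {"delta_pos": [0, 0.06, 0], "roll": 0, "gripper": 0},
    {"delta_pos": [0, 0.1, 0], "roll": 0, "gripper": 0},
    {"delta_pos": [0, 0.112, 0], "roll": 0, "gripper": 0},
    {"delta_pos": [0, 0.112, 0.03], "roll": 0, "gripper": 0},
    {"delta_pos": [0, 0.112, 0.055], "roll": 0, "gripper": 0},
    {"delta_pos": [0, 0.112, 0.055], "roll": 0, "gripper": 0},
    {"delta_pos": [0, 0.112, 0.055], "roll": 0, "gripper": 0},
    {"delta_pos": [0, 0.112, 0.055], "roll": 0, "gripper": 0},
  ],
)

```text
time_s: 29.3
position: [0.6009, 0.1264, 0.1003]
ee_rot: [-3.142, 0.001, 3.092]
wrist_force: [-0.3, 0.6, -0.1]
width: 0.501
gripper_force: 0.0
```

Run:
```python
from h import *
s=bot.get_state(); print(s['position'],s['ee_rot'],s['width'])
p,im=snap('wrist','w17.png')
for d in bot.place_of('wrist','cell1')+bot.spot_in('wrist','cell1'): print({k:np.round(v,1).tolist() for k,v in d.items()}, at(p,d['point'],.04) if 'point' in d else '')
g=im.max(2)
for v in range(125,200,8): print(v,''.join('#' if x>150 else '+' if x>90 else '.' for x in g[v,180:400:2]))
```

```text
[0.6009 0.1264 0.1003] [-3.1416  0.0012  3.0923] 0.5008604165630085
{'point': [255.5, 212.0], 'confidence': 0.9} [0.6247 0.1287 0.04  ]
{'rect': [223.8, 152.1, 62.8, 93.9], 'confidence': 0.9} 
{'rect': [0.3, 0.4, 28.2, 14.1], 'confidence': 0.5} 
125 ......................................................................#########...............................
133 ..................................................................+...########+...............................
141 .....................................................................+########+++++...........................
149 .....................................................................#########+++++++++++++++++....+..........
157 ......................+#############################.................########+++++++++++++++++++++++++++++++++
165 ......................+#+++++#################++++##................+########+++++++++++++++++++++++++++++++++
173 .......................##+.......................###................+########+++++++++++++++++++++++++++++++++
181 #++....................+##.+++++++++++++++++++++.###................########++++++++++++++++++++++++++++++++++
189 ####++..................##+####++++++++#############...............+########++++++++++++++++++++++++++++++++++
197 ######..................##+########+###++###########...............+########++++++++++++++++++...+++++++++++++
```

Request:
step_arm(
  commands=[
    {"delta_pos": [-0.007, 0.003, 0.04], "roll": 0, "gripper": 0},
    {"delta_pos": [-0.007, 0.003, 0.08], "roll": 0, "gripper": 0},
    {"delta_pos": [-0.007, 0.003, 0.1], "roll": 0, "gripper": 0},
    {"delta_pos": [-0.007, 0.003, 0.1], "roll": 0, "gripper": 0},
    {"delta_pos": [-0.007, 0.003, 0.1], "roll": 0, "gripper": -1},
    {"delta_pos": [-0.007, 0.003, 0.1], "roll": 0, "gripper": -1},
    {"delta_pos": [-0.007, 0.003, 0.1], "roll": 0, "gripper": -1},
    {"delta_pos": [-0.007, 0.003, 0.1], "roll": 0, "gripper": -1},
  ],
)

```text
time_s: 30.25
position: [0.6069, 0.129, 0.0209]
ee_rot: [3.142, 0.002, 3.093]
wrist_force: [-0.1, -0.2, 6.5]
width: 0.389
gripper_force: 24.7
```

Request:
step_arm(
  commands=[
    {"delta_pos": [0.0, 0, 0], "roll": 0, "gripper": -1},
    {"delta_pos": [0.013, 0, 0], "roll": 0, "gripper": -1},
    {"delta_pos": [0.027, 0, 0], "roll": 0, "gripper": -1},
    {"delta_pos": [0.041, 0, 0], "roll": 0, "gripper": -1},
    {"delta_pos": [0.054, 0, 0], "roll": 0, "gripper": -1},
    {"delta_pos": [0.054, 0, 0], "roll": 0, "gripper": -1},
    {"delta_pos": [0.054, 0, 0], "roll": 0, "gripper": -1},
    {"delta_pos": [0.054, 0, 0], "roll": 0, "gripper": -1},
  ],
)

```text
time_s: 31.05
position: [0.5636, 0.1312, 0.0209]
ee_rot: [3.141, 0.002, 3.093]
wrist_force: [-1.8, 0.9, 8.1]
width: 0.387
gripper_force: 24.7
```

Run:
```python
from h import *
s=bot.get_state(); print(s['position'],s['ee_rot'],s['width'],s['wrist_force'],s['gripper_force'])
p,im=snap('wrist','w18.png')
for d in bot.place_of('wrist','cell1')+bot.spot_in('wrist','cell1'): print({k:np.round(v,1).tolist() for k,v in d.items()}, at(p,d['point'],.04) if 'point' in d else '')
go([.400,-.3665,.141],np.pi-.08)
```

```text
[0.5636 0.1312 0.0209] [3.1414 0.0019 3.093 ] 0.3868013353964003 [-1.8369  0.8698  8.1035] 24.68408762402305
{'point': [252.1, 249.6], 'confidence': 1.0} [0.5808 0.1306 0.04  ]
{'rect': [206.9, 169.5, 87.2, 158.4], 'confidence': 0.7} 
shift [ 0.1741 -0.6313 -0.1501] roll 0.04
```

Request:
step_arm(
  commands=[
    {"delta_pos": [0, 0, -0.05], "roll": 0, "gripper": -1},
    {"delta_pos": [0, 0, -0.1], "roll": 0, "gripper": -1},
    {"delta_pos": [0, 0, -0.15], "roll": 0, "gripper": -1},
    {"delta_pos": [0, -0.03, -0.15], "roll": 0, "gripper": -1},
    {"delta_pos": [0.02, -0.09, -0.15], "roll": 0.01, "gripper": -1},
    {"delta_pos": [0.04, -0.14, -0.15], "roll": 0.02, "gripper": -1},
    {"delta_pos": [0.06, -0.19, -0.15], "roll": 0.03, "gripper": -1},
    {"delta_pos": [0.08, -0.24, -0.15], "roll": 0.039, "gripper": -1},
  ],
)

```text
time_s: 32.0
position: [0.4885, -0.0587, 0.1394]
ee_rot: [3.141, -0.001, 3.062]
wrist_force: [0.6, -0.7, -2.8]
width: 0.388
gripper_force: 24.7
```

Request:
step_arm(
  commands=[
    {"delta_pos": [0.02, -0.055, 0], "roll": 0, "gripper": -1},
    {"delta_pos": [0.04, -0.11, 0], "roll": 0, "gripper": -1},
    {"delta_pos": [0.06, -0.165, 0], "roll": 0, "gripper": -1},
    {"delta_pos": [0.08, -0.22, 0], "roll": 0, "gripper": -1},
    {"delta_pos": [0.09, -0.28, 0], "roll": 0, "gripper": -1},
    {"delta_pos": [0.09, -0.33, 0], "roll": 0, "gripper": -1},
    {"delta_pos": [0.09, -0.38, 0], "roll": 0, "gripper": -1},
    {"delta_pos": [0.09, -0.394, 0], "roll": 0, "gripper": -1},
  ],
)

```text
time_s: 32.8
position: [0.3919, -0.369, 0.1391]
ee_rot: [-3.141, -0.0, 3.059]
wrist_force: [0.9, 0.5, -2.2]
width: 0.385
gripper_force: 24.7
```

Run:
```python
from h import *
for _ in range(4): bot.camera('wrist')
s=bot.get_state(); print(s['position'],s['ee_rot'],s['width'],s['wrist_force'],s['gripper_force'])
p,im=snap('wrist','w19.png')
for d in bot.place_of('wrist','cell1'): print({k:np.round(v,1).tolist() for k,v in d.items()}, at(p,d['point'],.005) if 'point' in d else '')
go([.402,-.3665,-.0157],np.pi-.08)
```

```text
[ 0.393  -0.3647  0.1393] [ 3.1404 -0.0006  3.0628] 0.3884062313544788 [-0.1673  0.2588 -3.1427] 24.676171934665945
{'point': [493.8, 142.5], 'confidence': 0.8} [ 0.3847 -0.0903  0.005 ]
{'point': [251.3, 250.9], 'confidence': 0.6} [ 0.5    -0.3739  0.005 ]
shift [-0.0111 -0.0016  0.1941] roll 0.0028
```

Request:
step_arm(
  commands=[
    {"delta_pos": [-0.01, 0, 0.05], "roll": 0, "gripper": -1},
    {"delta_pos": [-0.01, 0, 0.11], "roll": 0, "gripper": -1},
    {"delta_pos": [-0.01, 0, 0.165], "roll": 0, "gripper": -1},
    {"delta_pos": [-0.01, 0, 0.187], "roll": 0, "gripper": -1},
    {"delta_pos": [-0.01, 0, 0.193], "roll": 0, "gripper": -1},
    {"delta_pos": [-0.01, 0, 0.195], "roll": 0, "gripper": -1},
    {"delta_pos": [-0.01, 0, 0.195], "roll": 0, "gripper": -1},
    {"delta_pos": [-0.01, 0, 0.195], "roll": 0, "gripper": -1},
  ],
)

```text
time_s: 33.9
position: [0.4011, -0.3649, -0.0152]
ee_rot: [3.14, -0.001, 3.064]
wrist_force: [-4.2, 5.8, 8.8]
width: 0.387
gripper_force: 24.8
```

Request:
step_arm(
  commands=[
    {"delta_pos": [0, 0, 0], "roll": 0, "gripper": 0},
    {"delta_pos": [0, 0, 0], "roll": 0, "gripper": 0},
    {"delta_pos": [0, 0, 0], "roll": 0, "gripper": 0},
    {"delta_pos": [0, 0, -0.05], "roll": 0, "gripper": 0},
    {"delta_pos": [0, 0, -0.11], "roll": 0, "gripper": 0},
    {"delta_pos": [0, 0, -0.17], "roll": 0, "gripper": 0},
    {"delta_pos": [0, 0, -0.22], "roll": 0, "gripper": -0.5},
    {"delta_pos": [0, 0, -0.22], "roll": 0, "gripper": -1},
  ],
)

```text
time_s: 34.7
position: [0.4025, -0.3685, 0.1651]
ee_rot: [-3.134, 0.007, 3.063]
wrist_force: [0.4, -0.6, -1.0]
width: 0.345
gripper_force: 0.0
```

Run:
```python
from h import *
s=bot.get_state(); print(s['position'],s['ee_rot'])
p,im=snap('wrist','w20.png')
for d in bot.place_of('wrist','cell1'): print({k:np.round(v,1).tolist() for k,v in d.items()}, at(p,d['point'],.005))
p,im=snap('top','t20.png')
for d in bot.place_of('top','cell1'): print('top',np.round(d['point'],1),round(d['confidence'],2),at(p,d['point'],.005))
for d in bot.place_of('top','release_pad'): print(d,at(p,d['point'],.074))
a=im[90:310,110:460]; b=bot.camera('side')
cv2.imwrite('pics/t20c.png',cv2.resize(a,None,fx=2.28,fy=2.28,interpolation=cv2.INTER_CUBIC)[:,:,::-1])
go([.5294,-.153,.10],np.pi-.049)
```

```text
[ 0.4025 -0.3685  0.1651] [-3.1336  0.0066  3.0627]
{'point': [230.9, 270.4], 'confidence': 1.0} [ 0.5549 -0.4118  0.005 ]
{'point': [484.6, 128.7], 'confidence': 0.8} [ 0.3826 -0.0901  0.005 ]
{'point': [256.5, 175.7], 'confidence': 0.7} [ 0.4194 -0.3653  0.005 ]
{'point': [279.2, 268.7], 'confidence': 0.6} [ 0.5572 -0.3437  0.005 ]
top [176.9 269.3] 0.95 [0.2723 0.2952 0.005 ]
top [156.6 150. ] 0.93 [0.6951 0.4312 0.005 ]
top [365.2 213.6] 0.86 [ 0.5399 -0.3459  0.005 ]
top [290.5 249.6] 0.7 [ 0.3832 -0.0922  0.005 ]
top [381.3 211.3] 0.69 [ 0.5545 -0.4026  0.005 ]
top [149.1 217.4] 0.33 [0.4433 0.4199 0.005 ]
{'point': [314.4, 209.0], 'confidence': 0.78} [ 0.523  -0.1565  0.074 ]
shift [-0.1394  0.2783  0.0726] roll -0.0386
```

View pics/t20c.png

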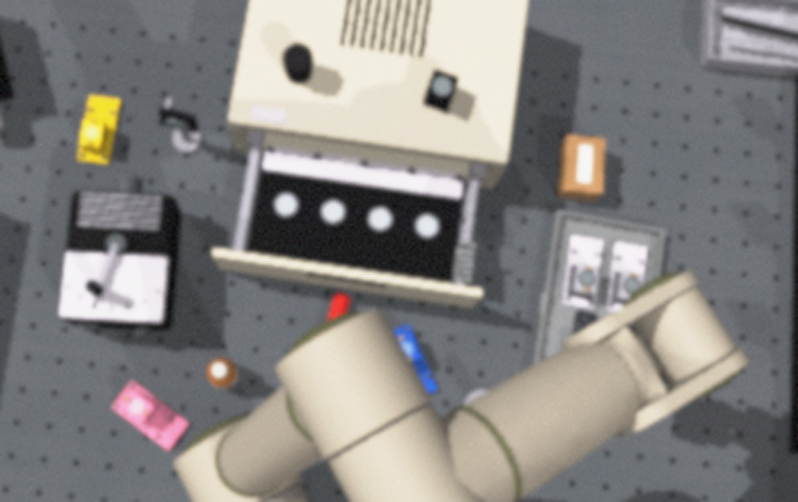

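Request:
step_arm(
  commands=[
    {"delta_pos": [-0.05, 0.04, 0], "roll": -0.039, "gripper": -1},
    {"delta_pos": [-0.08, 0.09, 0], "roll": -0.039, "gripper": -1},
    {"delta_pos": [-0.11, 0.14, 0], "roll": -0.039, "gripper": -1},
    {"delta_pos": [-0.139, 0.19, 0], "roll": -0.039, "gripper": -1},
    {"delta_pos": [-0.139, 0.24, 0], "roll": -0.039, "gripper": -1},
    {"delta_pos": [-0.139, 0.278, 0.03], "roll": -0.039, "gripper": -1},
    {"delta_pos": [-0.139, 0.278, 0.072], "roll": -0.039, "gripper": -1},
    {"delta_pos": [-0.139, 0.278, 0.072], "roll": -0.039, "gripper": -1},
  ],
)

```text
time_s: 35.8
position: [0.5272, -0.1518, 0.0977]
ee_rot: [3.138, -0.008, 3.094]
wrist_force: [-0.0, -0.3, -0.4]
width: 0.005
gripper_force: 0.0
```

Run:
```python
from h import *
for _ in range(4): bot.camera('wrist')
s=bot.get_state(); print(s['position'],s['ee_rot'],s['width'])
p,im=snap('wrist','w21.png')
np.save('p21.npy',p,allow_pickle=True)
for d in bot.place_of('wrist','release_pad')+bot.spot_in('wrist','release_pad'): print(d,at(p,d['point'],.074) if 'point' in d else '')
X=s['position']; print('tip',proj(p,X+[0,0,.036]))
cv2.imwrite('pics/w21c.png',cv2.resize(im[60:300,150:350],None,fx=2.5,fy=2.5)[:,:,::-1])
```

```text
[ 0.53   -0.1547  0.1032] [-3.1407  0.0017  3.092 ] 0.0026843820596052035
{'point': [256.8, 205.5], 'confidence': 0.6} [ 0.5352 -0.151   0.074 ]
{'rect': [240.8, 174.6, 34.2, 168.4], 'confidence': 0.91} 
tip [251.6344 238.1359]
```

View pics/w21c.png

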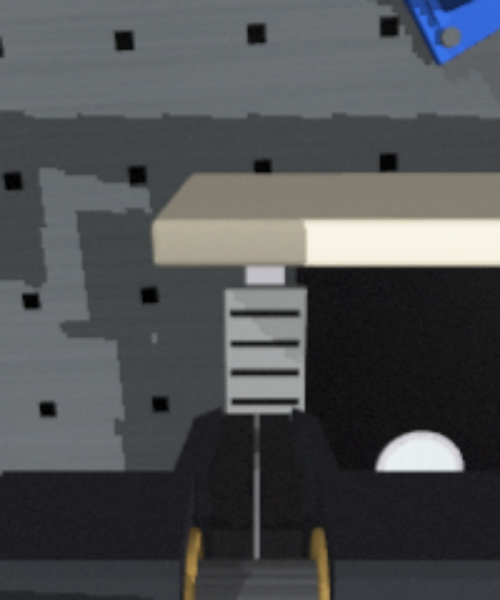

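Run:
```python
from h import *
p=np.load('p21.npy',allow_pickle=True).item()
f=at(p,(256.2,175.2),.074); ex=np.array([.9988,-.0488,0]); print('front',f,'centre',f+.026*ex,'width',at(p,(240,176),.074),at(p,(272.4,176),.074), 'panel inner top', at(p,(256,166),.118))
go((f+.038*ex)[:2].tolist()+[.055],np.pi-.049)
```

```text
front [ 0.5099 -0.1503  0.074 ] centre [ 0.5359 -0.1515  0.074 ] width [ 0.5099 -0.1629  0.074 ] [ 0.5112 -0.1377  0.074 ] panel inner top [ 0.4922 -0.1501  0.118 ]
shift [-0.0225  0.004   0.06  ] roll -0.0006
```

Request:
step_arm(
  commands=[
    {"delta_pos": [-0.022, 0.004, 0.02], "roll": 0, "gripper": -1},
    {"delta_pos": [-0.022, 0.004, 0.045], "roll": 0, "gripper": -1},
    {"delta_pos": [-0.022, 0.004, 0.06], "roll": 0, "gripper": -1},
    {"delta_pos": [-0.022, 0.004, 0.07], "roll": 0, "gripper": -1},
    {"delta_pos": [-0.022, 0.004, 0.078], "roll": 0, "gripper": -1},
    {"delta_pos": [-0.022, 0.004, 0.086], "roll": 0, "gripper": -1},
    {"delta_pos": [-0.022, 0.004, 0.09], "roll": 0, "gripper": -1},
    {"delta_pos": [-0.022, 0.004, 0.09], "roll": 0, "gripper": -1},
  ],
)

```text
time_s: 36.95
position: [0.5475, -0.1517, 0.0305]
ee_rot: [-3.141, 0.001, 3.093]
wrist_force: [-2.5, 0.9, 6.3]
width: 0.002
gripper_force: 3.7
```

Request:
step_arm(
  commands=[
    {"delta_pos": [0, 0, 0.003], "roll": 0, "gripper": -1},
    {"delta_pos": [0, 0, 0.005], "roll": 0, "gripper": -1},
    {"delta_pos": [0, 0, 0.005], "roll": 0, "gripper": -1},
    {"delta_pos": [0, 0, 0.005], "roll": 0, "gripper": -1},
    {"delta_pos": [-0.005, 0, 0.005], "roll": 0, "gripper": -1},
    {"delta_pos": [-0.01, 0, 0.005], "roll": 0, "gripper": -1},
    {"delta_pos": [-0.015, 0, 0.005], "roll": 0, "gripper": -1},
    {"delta_pos": [-0.02, 0, 0.005], "roll": 0, "gripper": -1},
  ],
)

```text
time_s: 37.75
position: [0.5641, -0.1526, 0.0274]
ee_rot: [-3.141, 0.002, 3.093]
wrist_force: [-2.5, 0.6, 8.8]
width: 0.007
gripper_force: 5.0
```

Request:
step_arm(
  commands=[
    {"delta_pos": [-0.006, 0, 0], "roll": 0, "gripper": -1},
    {"delta_pos": [-0.012, 0, 0], "roll": 0, "gripper": -1},
    {"delta_pos": [-0.018, 0, 0], "roll": 0, "gripper": -1},
    {"delta_pos": [-0.024, 0, 0], "roll": 0, "gripper": -1},
    {"delta_pos": [-0.03, 0, 0], "roll": 0, "gripper": -1},
    {"delta_pos": [-0.036, 0, 0], "roll": 0, "gripper": -1},
    {"delta_pos": [-0.042, 0, 0], "roll": 0, "gripper": -1},
    {"delta_pos": [-0.042, 0, 0], "roll": 0, "gripper": -1},
  ],
)

```text
time_s: 38.55
position: [0.5984, -0.1543, 0.0276]
ee_rot: [-3.14, 0.004, 3.093]
wrist_force: [1.9, 0.1, 7.3]
width: 0.005
gripper_force: 3.6
```

Run:
```python
from h import *
s=bot.get_state(); print(s['position'],s['wrist_force'])
for c,z in (('top',.118),('wrist',.118),('side',.118)):
    p,im=snap(c,c+'22.png')
    for d in bot.place_of(c,'drawer_front'): print(c,np.round(d['point'],1),round(d['confidence'],2),at(p,d['point'],z))
```

```text
[ 0.5984 -0.1543  0.0276] [1.8526 0.1492 7.2962]
top [265.  193.3] 0.75 [0.5497 0.0176 0.118 ]
side [263.7 192.5] 0.78 [0.5318 0.0174 0.118 ]
side [209.6 130.2] 0.49 [0.4414 0.5024 0.118 ]
```

```bash
python3 -c "
from h import *
go([.495,.0218,.135],np.pi-.049)"
```

```text
shift [ 0.1398  0.2135 -0.1341] roll 0.0003
```

Request:
step_arm(
  commands=[
    {"delta_pos": [0, 0, -0.05], "roll": 0, "gripper": -1},
    {"delta_pos": [0, 0, -0.1], "roll": 0, "gripper": -1},
    {"delta_pos": [0, 0, -0.134], "roll": 0, "gripper": -1},
    {"delta_pos": [0.02, 0.05, -0.134], "roll": 0, "gripper": -1},
    {"delta_pos": [0.05, 0.1, -0.134], "roll": 0, "gripper": -1},
    {"delta_pos": [0.09, 0.15, -0.134], "roll": 0, "gripper": -1},
    {"delta_pos": [0.14, 0.19, -0.134], "roll": 0, "gripper": -1},
    {"delta_pos": [0.14, 0.213, -0.134], "roll": 0, "gripper": -1},
  ],
)

```text
time_s: 39.65
position: [0.4893, 0.0242, 0.133]
ee_rot: [3.141, -0.002, 3.094]
wrist_force: [-0.1, 0.3, -0.4]
width: 0.01
gripper_force: 0.0
```

Run:
```python
from h import *
for _ in range(3): bot.camera('wrist')
s=bot.get_state(); print(s['position'],s['wrist_force'])
p,im=snap('wrist','w23.png')
for d in bot.place_of('wrist','drawer_front'): print(np.round(d['point'],1),round(d['confidence'],2),at(p,d['point'],.118))
g=im[:,:,0]
for u in (150,330): print(u,g[190:250,u].tolist())
for x in (.53,.54,.55): print(x,proj(p,[x,.02,.118]))
go([.495,.0218,.054],np.pi-.049)
```

```text
[0.4934 0.0223 0.1337] [ 1.5117 -1.0791 -0.1772]
150 [119, 120, 94, 78, 78, 76, 78, 75, 77, 75, 53, 20, 3, 0, 9, 0, 49, 74, 77, 81, 76, 76, 102, 141, 148, 150, 149, 149, 150, 151, 150, 150, 149, 151, 150, 152, 150, 149, 148, 150, 149, 150, 150, 149, 150, 151, 150, 152, 152, 152, 150, 151, 149, 151, 152, 151, 151, 152, 140, 119]
330 [121, 89, 75, 77, 76, 78, 78, 80, 79, 80, 80, 78, 76, 77, 76, 76, 78, 81, 76, 79, 76, 75, 106, 142, 149, 149, 150, 151, 149, 151, 149, 149, 149, 150, 151, 151, 150, 148, 152, 151, 151, 150, 152, 152, 152, 150, 152, 152, 152, 152, 149, 151, 150, 150, 153, 153, 151, 153, 89, 33]
0.53 [251.1385 248.849 ]
0.54 [251.7485 259.8528]
0.55 [252.3425 270.5699]
shift [-0.0015  0.001   0.0992] roll -0.0001
```

Request:
step_arm(
  commands=[
    {"delta_pos": [0, 0, 0.05], "roll": 0, "gripper": -1},
    {"delta_pos": [0, 0, 0.099], "roll": 0, "gripper": -1},
    {"delta_pos": [0, 0, 0.099], "roll": 0, "gripper": -1},
    {"delta_pos": [-0.015, 0, 0.099], "roll": 0, "gripper": -1},
    {"delta_pos": [-0.03, 0, 0.099], "roll": 0, "gripper": -1},
    {"delta_pos": [-0.045, 0, 0.099], "roll": 0, "gripper": -1},
    {"delta_pos": [-0.06, 0, 0.099], "roll": 0, "gripper": -1},
    {"delta_pos": [-0.08, 0, 0.099], "roll": 0, "gripper": -1},
  ],
)

```text
time_s: 40.7
position: [0.5576, 0.0179, 0.0557]
ee_rot: [-3.141, -0.0, 3.092]
wrist_force: [-4.6, 0.3, -0.0]
width: 0.004
gripper_force: 1.7
```

Request:
step_arm(
  commands=[
    {"delta_pos": [-0.018, 0, 0], "roll": 0, "gripper": -1},
    {"delta_pos": [-0.036, 0, 0], "roll": 0, "gripper": -1},
    {"delta_pos": [-0.054, 0, 0], "roll": 0, "gripper": -1},
    {"delta_pos": [-0.072, 0, 0], "roll": 0, "gripper": -1},
    {"delta_pos": [-0.09, 0, 0], "roll": 0, "gripper": -1},
    {"delta_pos": [-0.105, 0, 0], "roll": 0, "gripper": -1},
    {"delta_pos": [-0.115, 0, 0], "roll": 0, "gripper": -1},
    {"delta_pos": [-0.12, 0, 0], "roll": 0, "gripper": -1},
  ],
)

```text
time_s: 41.5
position: [0.6538, 0.0133, 0.0552]
ee_rot: [-3.141, 0.001, 3.092]
wrist_force: [-5.2, -0.2, 3.9]
width: 0.001
gripper_force: 2.3
```

Push on in small steps until the force rises.

Request:
step_arm(
  commands=[
    {"delta_pos": [-0.004, 0, 0], "roll": 0, "gripper": -1},
    {"delta_pos": [-0.008, 0, 0], "roll": 0, "gripper": -1},
    {"delta_pos": [-0.011, 0, 0], "roll": 0, "gripper": -1},
    {"delta_pos": [-0.014, 0, 0], "roll": 0, "gripper": -1},
    {"delta_pos": [-0.016, 0, 0], "roll": 0, "gripper": -1},
    {"delta_pos": [-0.018, 0, 0], "roll": 0, "gripper": -1},
    {"delta_pos": [-0.018, 0, 0], "roll": 0, "gripper": -1},
    {"delta_pos": [-0.018, 0, 0], "roll": 0, "gripper": -1},
  ],
)

```text
time_s: 42.3
position: [0.665, 0.0134, 0.054]
ee_rot: [-3.141, -0.006, 3.093]
wrist_force: [-16.7, -0.9, 9.1]
width: 0.006
gripper_force: 8.4
```

Request:
step_arm(
  commands=[
    {"delta_pos": [-0.002, 0, 0], "roll": 0, "gripper": -1},
    {"delta_pos": [-0.002, 0, 0], "roll": 0, "gripper": -1},
    {"delta_pos": [0.01, 0, 0], "roll": 0, "gripper": -1},
    {"delta_pos": [0.04, 0, 0], "roll": 0, "gripper": -1},
    {"delta_pos": [0.1, 0, 0], "roll": 0, "gripper": -1},
    {"delta_pos": [0.16, 0, -0.05], "roll": 0, "gripper": -1},
    {"delta_pos": [0.22, 0, -0.1], "roll": 0, "gripper": -1},
    {"delta_pos": [0.28, 0, -0.18], "roll": 0, "gripper": -1},
  ],
)

```text
time_s: 43.1
position: [0.4764, 0.0229, 0.1567]
ee_rot: [3.141, -0.001, 3.093]
wrist_force: [0.5, -0.2, 1.0]
width: 0.004
gripper_force: 0.0
```

Run:
```python
from h import *
for _ in range(4): bot.camera('wrist')
s=bot.get_state(); print(s['time_s'],s['position'],s['wrist_force'])
p,im=snap('wrist','w24.png')
for n,z in (('drawer_front',.118),):
  for d in bot.place_of('wrist',n): print('w',np.round(d['point'],1),round(d['confidence'],2),at(p,d['point'],z))
g=im[:,:,0]
for u in (150,330): print(u,g[180:250,u].tolist())
for x in (.664,.676,.688): print(x,proj(p,[x,.02,.118]),proj(p,[x,.02,.14]))
for c in ('top','side'):
  p,im=snap(c,c+'24.png')
  for n,z in (('drawer_front',.118),('dimmer_knob',.157),('dimmer_hinge',.115),('cell1',.005)):
    for d in bot.place_of(c,n): print(c,n,np.round(d['point'],1),round(d['confidence'],2),at(p,d['point'],z))
```

```text
43.3 [0.479  0.0225 0.1569] [-0.166   1.1022 -0.3076]
150 [120, 119, 119, 120, 118, 123, 122, 121, 120, 122, 121, 120, 121, 121, 119, 120, 121, 120, 119, 119, 117, 119, 122, 120, 117, 118, 119, 118, 119, 118, 120, 123, 122, 123, 118, 119, 120, 122, 121, 120, 121, 118, 119, 119, 119, 118, 120, 119, 118, 121, 116, 119, 121, 120, 123, 123, 123, 120, 121, 122, 122, 123, 119, 119, 122, 123, 119, 121, 113, 93]
330 [119, 120, 122, 119, 120, 122, 122, 122, 122, 120, 121, 118, 119, 121, 123, 118, 119, 118, 118, 119, 121, 119, 123, 124, 121, 123, 118, 118, 119, 120, 124, 120, 123, 121, 120, 120, 121, 125, 120, 118, 119, 120, 120, 120, 121, 122, 123, 124, 123, 123, 122, 121, 122, 123, 120, 118, 122, 125, 119, 116, 121, 121, 121, 120, 118, 123, 125, 125, 74, 35]
0.664 [258.3693 364.6912] [258.848  385.4283]
0.676 [258.8663 373.4472] [259.3768 394.5817]
0.688 [259.3513 381.9912] [259.8919 403.4968]
top drawer_front [271.9 154. ] 0.57 [0.6893 0.0083 0.118 ]
top drawer_front [325.2 264.5] 0.56 [ 0.3346 -0.2013  0.118 ]
top dimmer_knob [149.9 213.5] 0.51 [0.4339 0.3818 0.157 ]
top dimmer_knob [205. 
[... 393 characters left out ...]
4149 -0.3756  0.005 ]
side drawer_front [315.7 188.8] 0.67 [0.6727 0.0118 0.118 ]
side drawer_front [208.4 132.3] 0.33 [0.4349 0.4817 0.118 ]
side dimmer_knob [369.4 193.6] 0.7 [ 0.7647 -0.1007  0.157 ]
side dimmer_knob [207.9 131.7] 0.55 [0.425  0.3842 0.157 ]
side dimmer_hinge [233.9 143.8] 0.74 [0.5092 0.3661 0.115 ]
side cell1 [250.  354.6] 0.88 [ 0.4195 -0.3695  0.005 ]
side cell1 [318.2 225.6] 0.71 [0.687  0.0014 0.005 ]
side cell1 [328.3 361.4] 0.66 [ 0.555  -0.4106  0.005 ]
side cell1 [315.4 329.3] 0.65 [ 0.5567 -0.3379  0.005 ]
side cell1 [280.3 161.5] 0.64 [0.694  0.4292 0.005 ]
side cell1 [313.7 188.4] 0.62 [0.7471 0.2079 0.005 ]
side cell1 [163.8 189.4] 0.6 [0.2666 0.2891 0.005 ]
```

```bash
python3 -c "
from h import *
print(bot.hand_in())"
```

```text
the job is handed in; nothing more can be done
None
```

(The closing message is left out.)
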